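# Fit the phone boom to its stand

### The job

Press the thumb latch of the case so that its lid springs open, take out the boom rod and feed its plain end down the sloping socket of the phone stand, all the way to the stop, while the clamp lever is still open. Then swing the lever over fully to clamp the rod, and shut the case's lid so that the latch holds it. Do not disturb the mouse, mug and flask.

Things in the scene. Friction and masses are not known exactly. Their poses are not given: they have to be found in the camera images.
- case: Grey plastic case fixed to the desk, 240 x 140 mm, 55 mm high without its lid, walls and floor 5 mm. Origin: centre of its underside; x along its long side, z up. Lid hinge along the +y long side, thumb latch at the middle of the -y side. Inside, two saddles (18 mm thick, 39 mm high, at x = -55 and +63 mm) carry the rod along x at y = -3 mm, its axis 36 mm above the desk.
- lid (a joint): Opening angle of the case's lid, rad: 0 shut, 1.75 fully open (leaning 10 degrees outwards past upright). A spring (about 1 N at the edge) opens it and keeps it open; the latch holds it shut at 0 to 0.01. It can be swept shut by pushing on its outer face; 5 to 8 N of downward push near its free edge snaps it under the latch.
- lid_hinge (a point): Middle of the lid's hinge line, at the case's frame (0, +70, 55) mm; the hinge line runs along the case's x.
- lid_edge (a point): Middle of the free long edge of the lid, on its outer (upper) face, 144 mm from the hinge. The lid is a flat plate 240 mm long, 144 mm wide, 6 mm thick; its shut upper face lies 61 mm above the desk.
- latch (a joint): Angle of the thumb latch, rad: 0 at rest, 0.35 fully pressed; it lets the lid go at 0.15 to 0.2 and springs back when released.
- latch_pad (a point): Point on the upper face of the steel thumb pad, 42.5 mm above the desk, 102 mm from the case's middle. The pad is 56 mm along the case's x and reaches from 77 to 117 mm from the case's middle. Press here straight down: about 5 N, 11 mm at most. The latch's hook stands up to 77 mm above the desk between pad and lid, 50 mm wide.
- rod: Loose round aluminium boom rod, 18 mm in diameter, 165 mm long, with a black round head 28 mm in diameter and 25 mm long on one end (190 mm in all), 0.1 to 0.2 kg, centre of mass 108 mm from the plain end. Origin: centre of the plain end's face; x runs along the axis to the head. At the start it lies in the shut case, head towards the case's +x.
- rod_grip (a point): Point on the rod's axis 115 mm from the plain end, a good place to grasp: bare rod between the two saddles, the case floor 31 mm below the axis.
- collet: Clamp socket of the phone stand, dark steel, on a fixed base 160 x 120 x 14 mm. Origin: centre of the depth stop at the bottom of the bore. x: along the bore outwards, rising 35 degrees; y level; z square to the bore, upwards. Bore 21 mm wide, 50 mm deep, then a flare to about 38 mm wide at x = 63 mm; outside 40 mm wide, lever block up to z = 38 mm. A rod let go stays by friction, sagging 5 degrees.
- lever (a joint): Angle of the clamp lever, rad: 0 to 0.15 at the start (open, leaning back), 1.4 closed (leaning forward along the rod). It stays where it is left; about 2 to 5 N at the bar to move it. It pushes a brass jaw onto the rod from above.
- lever_hinge (a point): Point of the lever's pivot axis level with its arm, at the collet's frame (28, -36, 31) mm; the axis runs along the collet's y.
- lever_bar (a point): Centre of the lever's cross bar, a black round bar 14 mm in diameter and 50 mm long along the collet's y (y = -61 to -11 mm), 90 mm from the pivot. At joint value q the bar lies from the pivot at collet x = 90 sin(q - 0.175) mm, z = 90 cos(q - 0.175) mm.
- mouse: Silvery grey computer mouse, 105 x 60 x 33 mm, loose; leave alone. Origin: centre of its underside.
- mug: Blue ceramic mug, 80 mm in diameter, 90 mm high, loose; leave alone. Origin: centre of its underside.
- flask: Dark red flask, 68 mm in diameter, 210 mm high, loose; leave alone. Origin: centre of its underside.
Mind the look-alikes: they are no part of the job. What is meant by the part that bears collet is not brown, and is the smaller of those in its own colour.

How it is judged:
On the way, in this order (a step that is already met when the one before it is completed fails the run):
1. the latch is pressed and the lid springs open (value of joint lid above 1.2 rad), for 0.1 s.
2. the rod's plain end is at the stop of the socket while the lever is open (x of rod in the frame of collet below 0.005 m and distance between rod and collet below 0.008 m and angle between the x axis of rod and the x axis of collet, either way round below 0.15 rad and value of joint lever below 0.6 rad), for 0.2 s.
3. the lever is closed on the rod (value of joint lever above 1.25 rad and x of rod in the frame of collet below 0.005 m and distance between rod and collet below 0.008 m), for 0.2 s.
At the end, for the whole second after the job is handed in: The rod stands clamped in the socket, its plain end within 5 mm of the stop and its axis within 4 degrees of the bore's; the lever is closed (beyond 1.25 rad), the case's lid is shut (below 0.03 rad) with the latch sprung back (below 0.08 rad), and nothing moves (all of step 3 and angle between the x axis of rod and the x axis of collet, either way round below 0.07 rad and value of joint lid below 0.03 rad and value of joint latch below 0.08 rad and linear speed of rod below 0.02 m/s); the robot touches nothing.
It fails at once if the mouse is pushed away by more than 30 mm (distance of mouse from where it was at the start of the episode above 0.03 m).
It fails at once if the mug is pushed away or knocked over (distance of mug from where it was at the start of the episode above 0.03 m or angle between mug's own z axis and vertical above 0.5 rad).
It fails at once if the flask is pushed away or knocked over (distance of flask from where it was at the start of the episode above 0.03 m or angle between flask's own z axis and vertical above 0.5 rad).
It also fails if it takes over 72 s, if anything falls off the work surface, if the arm or the gripper's body presses on something with over 40 N, if the wrist force passes 120 N, or if a joint passes its speed limit or range.

### The arm

A 7-joint arm with a two-finger parallel gripper is mounted at the origin on the work surface. World frame = base frame: x ahead of the robot, y to its left, z up, the work surface at z = 0. Lengths are in m, angles in rad, forces in N, time in s.
With the tool pointing down it reaches from about 0.425 to 0.925 m from the base axis. Payload 6.8 kg.
Tool frame: the origin (TCP) lies on the front face of the gripper's body, between the roots of the fingers; the fingertips stand 73 mm ahead of it and the grasp point (between the pads) lies 54 mm ahead of it; z points along the fingers, y is the line along which they close (so a half turn about z gives the same grasp; the last joint's range is limited). The gripper opens to 85 mm and grips with 20 to 120 N. Pads are 22 mm wide; open, the fingers measure 114 mm over their backs; the gripper's body (76 mm by 85 mm) begins 54 mm behind the grasp point. The pads swing forward as they close: fully open they stand 13 mm farther back than shut.
Start: joints at [-1.259, 0.477, 0.022, 1.555, -0.011, 1.109, -0.083], TCP at [0.275, 0.616, 0.304] pointing down, gripper open.
Joint ranges: [-2.96, 2.96], [-0.34, 2.1], [-1.41, 1.46], [0.24, 2.44], [-1.37, 4.51], [0.17, 1.92], [-2.96, 2.96]. Speed limits (rad/s): [2.39, 2.39, 3.14, 3.14, 3.14, 3.14, 3.14].

### API

Orientations are given as a unit quaternion [w, x, y, z].
In Python, from station import bot, optics gives the robot as it stands.
- The arm moves only by the tool drive_tool, never from a script. Its argument "deltas" is a list of rows, each an object with "gripper": the closure in counts, from 0 (fully open) to 255 (shut); "offset": the shift along the tool's x, y, z in units of 1000 mm (1.0 is 1000 mm), a list of three; "angular": the turn, a rotation vector about the tool's x, y, z in units of 45 degrees (1.0 is 45 degrees), a list of three. In form: [{"gripper": gripper, "offset": [dx, dy, dz], "angular": [rx, ry, rz]}, ...]. A call has 1 to 5 rows; each row is the pose to reach, as a shift and turn from the pose commanded when the call began, along the tool's axes at that moment; what a row does not reach only later rows make up. A row lasts 1/10 s, in which the tool goes at most 50 mm and 8.59 degrees, less where a joint would pass 70% of its speed; a pose out of reach is approached as far as the arm can. A call with a number of a shift or a turn outside -1 to 1 is refused whole. A call with a gripper value outside its range is refused whole. The fingers move at their own pace and stop on an object; "grip_force" is the grip in N (left out, the last holds). Time passes only in rows, so rows that repeat a pose let the fingers close. It gives the time, the measured TCP pose, the force, the opening and the grip force at its end, in the units of the state.
- bot.get_obs(): the state, without advancing time (a new reading comes with each control period).
- optics.read_camera(name): name is "scene" or "top"; returns the picture (384x512x3 uint8, blue, green, red); there is no depth.
- optics.camera_model(name): a dict with "fx", "fy", "cx", "cy" (pixels), "cam_to_world" (4x4, takes a point from camera to world coordinates). Camera axes: x right, y up, looking along -z (the intrinsics and any distortion apply to the point x, -y, -z); pixel columns grow to the right and rows downward; lengths in m; the calibration is good to about 2 mm. A picture is of the moment at which its call begins. camera_model takes no time and is no camera call.
- bot.hand_in(): hands the job in; it is judged then, once.
The state is a dict: "t": time; "q": joint angles; "joint_vel": joint speeds; "joint_torque": joint torques, N m; "eef_pos": TCP position; "tool_rot": TCP orientation; "contact_force": force on the tool from outside, world axes, zero at the start; "torque": the same for the moment, N m; "gripper_width": opening from 0.0 (shut) to 1.0 (fully open); "grasp_force": force on a finger pad.
Only numpy, scipy, OpenCV 4.12 (cv2) and the standard library are available. Lean on these libraries where they do the work, as an engineer would, in place of code of your own. Each camera call takes 0.05 s, during which the arm holds its last target. There are 200 camera calls.

## Working session

There is one attempt and no reset: what is moved stays moved. The work goes in short steps, Python scripts to look and compute and a tool call to move; the robot and the scene stay as the last step left them, time stands still between calls to the robot, and variables do not carry over. Pictures are saved under pics/ and viewed, at most 10 in all, crops included, and the job is handed in when it is done.

Besides the shell and the picture viewer there is one more tool, called after "Call:" by a JSON object that holds its "op" and its "data". drive_tool: Moves the arm, as the interface text tells. Its arguments: {"type":"object","properties":{"deltas":{"type":"array"},"grip_force":{"type":"number"}},"required":["deltas"]}

```bash
mkdir -p pics; ls; python3 - <<'E'
from station import bot, optics
import cv2,json
o=bot.get_obs(); print(o)
for n in("scene","top"):
    im=optics.read_camera(n); cv2.imwrite(f"pics/{n}0.png",im); m=optics.camera_model(n); print(n,m)
E
```

```text
pics
{'t': 0.0, 'q': array([-1.25911141,  0.47779892,  0.02235394,  1.55647077, -0.01146941,
        1.10929721, -0.08309879]), 'joint_vel': array([-0.00162384, -0.0015346 ,  0.00079036, -0.00041005, -0.00086654,
        0.00060152, -0.00229366]), 'joint_torque': array([ 2.87454204e-04, -5.96457553e+01,  1.60771083e+00, -2.81198072e+01,
        1.24144630e-02,  9.13322379e-03,  1.09152538e-05]), 'eef_pos': array([0.27493451, 0.61595846, 0.30291852]), 'tool_rot': array([-1.07680676e-04,  2.08343068e-01,  9.78055374e-01, -9.16658629e-04]), 'contact_force': array([-0.36261063, -0.13836265,  0.23973294]), 'torque': array([ 0.05837692, -0.00197829, -0.01364441]), 'grasp_force': 0.0, 'gripper_width': 0.9975357535369719}
scene {'fx': 412.61643163171755, 'fy': 412.61643163171755, 'cx': 253.9993092142343, 'cy': 195.0324132853876, 'cam_to_world': array([[-0.19360349, -0.70428364,  0.68300969,  1.5230723 ],
       [ 0.98098735, -0.14852839,  0.12491252,  0.1702956 ],
       [ 0.01347248,  0.69420737,  0.71964896,  1.20383991],
       [ 0.        ,  0.        ,  0.        ,  1.        ]])}
top {'fx': 364.9199596477421, 'fy': 364.9199596477421, 'cx': 259.57358106967126, 'cy': 185.76554174223043, 'cam_to_world': array([[ 0.02404765,  0.99355953, -0.11073021,  0.36070147],
       [-0.9997073 ,  0.02360578, -0.00529996, -0.03831393],
       [-0.00265195,  0.11082525,  0.99383637,  1.47401402],
       [ 0.        ,  0.        ,  0.        ,  1.        ]])}
```

View pics/scene0.png

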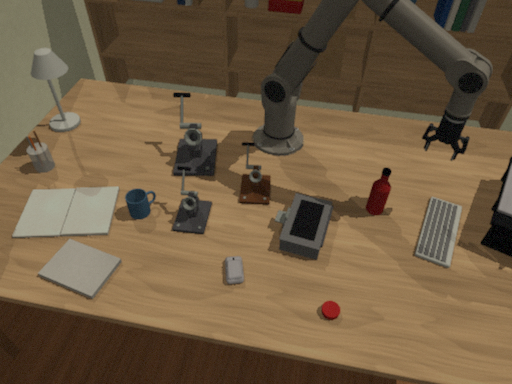

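View pics/top0.png

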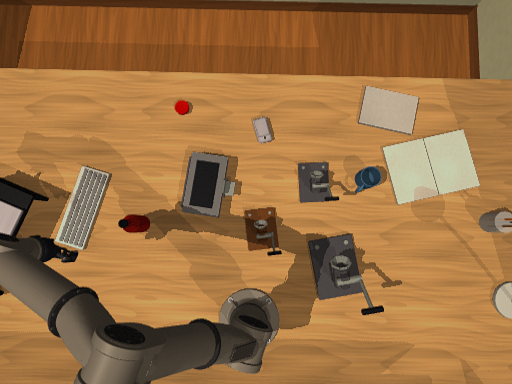

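```bash
cat > h.py <<'E'
import numpy as np, cv2
from station import bot, optics
from scipy.spatial.transform import Rotation as R
def K(m): return m["fx"],m["fy"],m["cx"],m["cy"]
def ray(n,uv):
    m=optics.camera_model(n); fx,fy,cx,cy=K(m); T=m["cam_to_world"]
    d=T[:3,:3]@np.array([(uv[0]-cx)/fx,-(uv[1]-cy)/fy,-1.]); return T[:3,3],d/np.linalg.norm(d)
def onz(n,uv,z):
    p,d=ray(n,uv); return p+d*(z-p[2])/d[2]
def proj(n,P):
    m=optics.camera_model(n); fx,fy,cx,cy=K(m); T=m["cam_to_world"]
    c=(np.atleast_2d(P)-T[:3,3])@T[:3,:3]; return np.c_[cx-fx*c[:,0]/c[:,2],cy+fy*c[:,1]/c[:,2]]
def tri(a,b):
    p,d=ray("scene",a); q,e=ray("top",b)
    s=np.linalg.lstsq(np.c_[d,-e],q-p,rcond=None)[0]
    A=p+d*s[0];B=q+e*s[1]; return (A+B)/2,np.linalg.norm(A-B)
def crop(im,x,y,w,h,s): return cv2.resize(im[y:y+h,x:x+w],None,fx=s,fy=s,interpolation=cv2.INTER_CUBIC)
def qR(q): return R.from_quat([q[1],q[2],q[3],q[0]])
E
python3 - <<'E'
from h import *
s=cv2.imread("pics/scene0.png");t=cv2.imread("pics/top0.png")
a=np.vstack([np.hstack([crop(t,290,150,80,60,5),crop(s,160,160,80,60,5)]),np.hstack([crop(t,170,145,80,60,5)[:,:400],crop(s,268,190,80,60,5)])])
cv2.imwrite("pics/c0.png",a)
E
```

```text
(no output)
```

View pics/c0.png

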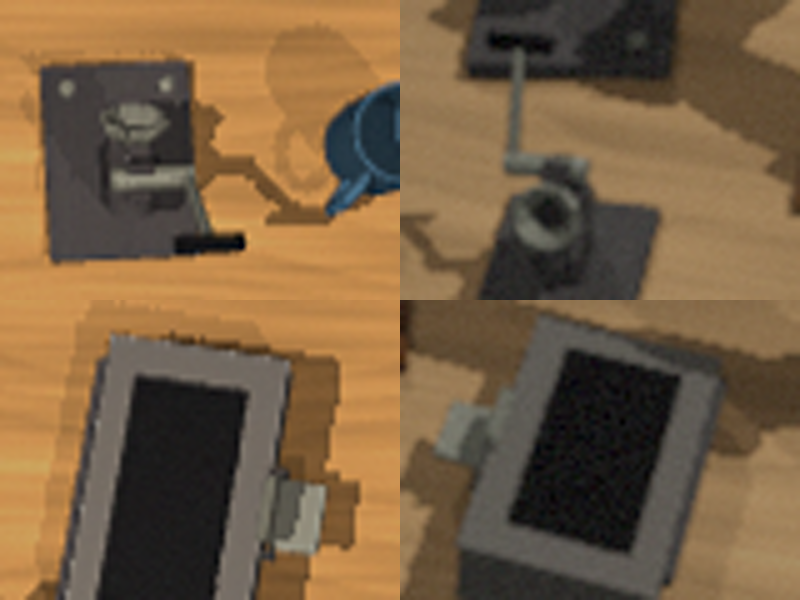

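```bash
python3 - <<'E'
from h import *
np.set_printoptions(precision=4,suppress=True)
t=cv2.imread("pics/top0.png");s=cv2.imread("pics/scene0.png")
def big(n,im,roi,f,z):
    x,y,w,h=roi; c=crop(im,x,y,w,h,4); m=f(cv2.cvtColor(c,cv2.COLOR_BGR2HSV).astype(int)).astype(np.uint8)
    m=cv2.morphologyEx(m,cv2.MORPH_OPEN,np.ones((9,9))); 
    k=max(cv2.findContours(m,0,2)[0],key=cv2.contourArea).reshape(-1,2)
    uv=(k+.5)/4-.5+[x,y]; P=np.array([onz(n,u,z)[:2]*1000 for u in uv],np.float32)
    r=cv2.minAreaRect(P); print(n,"centre",np.round(r[0],1),"size",np.round(r[1],1),"ang",round(r[2],2)); print(cv2.boxPoints(r))
print("inset");
f=lambda h:h[...,2]<55
big("top",t,(182,150,44,66),f,.061); big("scene",s,(286,197,46,55),f,.061)
print("lid")
f=lambda h:((h[...,1]<60)&(h[...,2]>85))|(h[...,2]<55)
big("top",t,(178,147,52,74),f,.061); big("scene",s,(276,190,62,64),f,.061)
print("base")
f=lambda h:((h[...,1]<75)&(h[...,2]<130))
big("top",t,(294,155,36,52),f,.014); big("scene",s,(166,194,48,42),f,.014)
print("mouth",tri((189,203.6),(317,174.4)),"bar",tri((184,168.2),(331.9,198.4)))
for z in (.12,.15,.16): print(z,[onz("top",((u)/5+290,v/5+150),z) for u,v in((175,243),(244,241))])
E
```

```text
inset
top centre [521.6 185.2] size [ 90.4 179. ] ang 82.57
[[426.9911 152.0025]
 [604.4857 128.8494]
 [616.1729 218.4457]
 [438.6784 241.5987]]
scene centre [517.5 184.6] size [ 90.  181.3] ang 82.84
[[421.9427 151.2411]
 [601.8223 128.6394]
 [613.0479 217.9804]
 [433.1683 240.5821]]
lid
top centre [521.6 185.2] size [ 90.4 179. ] ang 82.57
[[426.9911 152.0025]
 [604.4857 128.8494]
 [616.1729 218.4457]
 [438.6784 241.5987]]
scene centre [517.5 184.6] size [ 90.  181.3] ang 82.84
[[421.9427 151.2411]
 [601.8223 128.6394]
 [613.0479 217.9804]
 [433.1683 240.5821]]
base
top centre [ 545.1 -248.8] size [156.4 121.5] ang 3.95
[[ 462.9356 -193.6068]
 [ 471.3003 -314.7977]
 [ 627.3065 -304.0299]
 [ 618.9418 -182.839 ]]
scene centre [ 531.1 -248.2] size [196.7 120.4] ang 4.08
[[ 428.7684 -195.1163]
 [ 437.3306 -315.2448]
 [ 633.5108 -301.2619]
 [ 624.9485 -181.1334]]
mouth (array([ 0.5627, -0.2473,  0.0954]), np.float64(0.0029843756693519376)) bar (array([ 0.4658, -0.2886,  0.1757]), np.float64(0.0031759984049998437))
0.12 [array([ 0.4693, -0.2754,  0.12  ]), array([ 0.4721, -0.3266,  0.12  ])]
0.15 [array([ 0.4669, -0.2701,  0.15  ]), array([ 0.4696, -0.3202,  0.15  ])]
0.16 [array([ 0.4661, -0.2684,  0.16  ]), array([ 0.4688, -0.3181,  0.16  ])]
```

```bash
cat >> h.py <<'E'
CY=np.deg2rad(-7.4); CASE=np.array([.5195,.185,0])+0*np.array([0]); 
CR=R.from_euler('z',CY).as_matrix()
CASE=CASE+CR@[0,.002,0]
def case(p): return CASE+CR@(np.array(p)/1000)
CO=np.array([.511,-.2509,.059]); COR=(R.from_euler('z',np.deg2rad(4.0))*R.from_euler('y',-np.deg2rad(35))).as_matrix()
def col(p): return CO+COR@(np.array(p)/1000)
E
python3 - <<'E'
from h import *
np.set_printoptions(precision=4,suppress=True)
ims={n:cv2.imread(f"pics/{n}0.png") for n in("top","scene")}
th=np.linspace(0,2*np.pi,40)
sets=[([col((63,20*np.cos(a),20*np.sin(a))) for a in th],(0,255,0)),([col((63,10*np.cos(a),10*np.sin(a))) for a in th],(0,255,255)),
([col((26,y,121)) for y in(-61,-11)],(0,0,255)),([col((28,-36,31)),col((26,-36,121))],(255,0,255)),
([case(p) for p in((-120,-74,61),(120,-74,61),(120,70,61),(-120,70,61),(-120,-74,61))],(0,255,0)),
([case(p) for p in((-28,-117,42.5),(28,-117,42.5),(28,-77,42.5),(-28,-77,42.5),(-28,-117,42.5))],(0,0,255))]
rois={"top":[(290,150,80,60),(170,145,80,80)],"scene":[(160,160,80,60),(268,190,80,80)]}
out=[]
for n in rois:
    row=[]
    for x,y,w,h in rois[n]:
        c=crop(ims[n],x,y,w,h,5)
        for P,k in sets:
            uv=((proj(n,np.array(P))-[x,y]+.5)*5).astype(int); cv2.polylines(c,[uv.reshape(-1,1,2)],False,k,1)
        row.append(c[:300] if h==60 else cv2.resize(c,(300,300)))
    out.append(np.hstack(row))
cv2.imwrite("pics/ov.png",np.vstack(out))
# flask, mug, mouse
for n in ims:
    h=cv2.cvtColor(ims[n],cv2.COLOR_BGR2HSV).astype(int)
    for nm,f in(("red",((h[...,0]<8)|(h[...,0]>172))&(h[...,1]>150)&(h[...,2]>50)),("blue",(h[...,0]>95)&(h[...,0]<125)&(h[...,1]>110))):
        k,l,st,ce=cv2.connectedComponentsWithStats(f.astype(np.uint8))
        for i in range(1,k):
            if st[i,4]>60: print(n,nm,st[i],onz(n,ce[i],.045))
E
```

```text
top red [175 100  14  15 165] [0.8325 0.2921 0.045 ]
top red [123 215  27  17 360] [0.3613 0.4446 0.045 ]
top blue [356 167  25  26 406] [ 0.5605 -0.455   0.045 ]
scene red [268   0  36  14 393] [-1.4287 -0.1728  0.045 ]
scene red [366 174  25  41 608] [0.3273 0.4461 0.045 ]
scene red [322 301  18  19 271] [0.8573 0.2947 0.045 ]
scene blue [434   0  19  27 311] [-1.5917  0.9061  0.045 ]
```

View pics/ov.png

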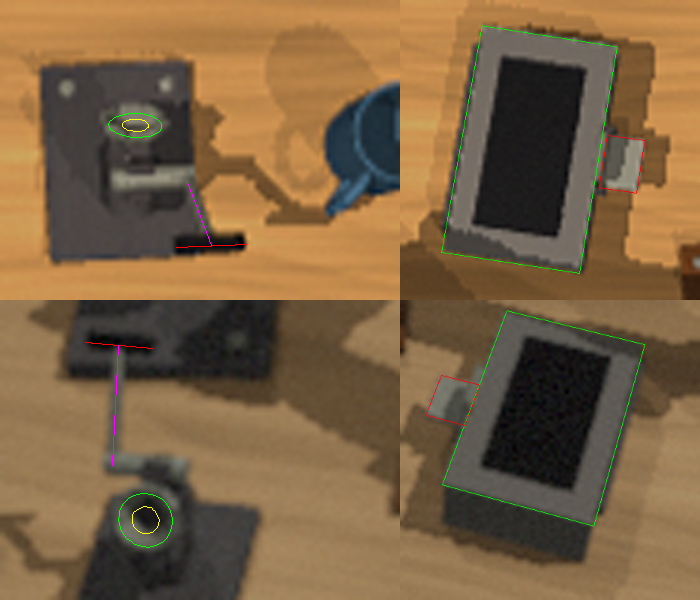

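```bash
cat >> h.py <<'E'
CO=np.array([.512,-.2510,.0605])
np.set_printoptions(precision=4,suppress=True)
RC=CR@np.diag([-1,1,-1.]); RL=COR@np.diag([-1,1,-1.])   # tool orientation over case / at collet
def cur():
    o=bot.get_obs(); return qR(o["tool_rot"]).as_matrix(),o["eef_pos"],o
def plan(wps,start=None):
    "wps: (R, point world, ahead of TCP m)"
    Rm,p=start or cur()[:2]
    for Rt,P,a in wps:
        q=np.array(P)-a*Rt[:,2]; d=Rm.T@(q-p); w=R.from_matrix(Rm.T@Rt).as_rotvec()/(np.pi/4)
        print("off",np.round(d,4).tolist(),"ang",np.round(w,4).tolist(),"rows>=",max(np.linalg.norm(d)/.05,np.linalg.norm(w)*45/8.59).round(1),"tcp",q)
        Rm,p=Rt,q
E
python3 - <<'E'
from h import *
Rm,p,o=cur()
plan([(Rm,p+[0,0,.09],0),(RC,case((0,-106,140)),.073),(RC,case((0,-106,50)),.073),(RC,case((0,-106,31)),.073)])
E
```

```text
off [-0.0, -0.0001, -0.09] ang [0.0, 0.0, 0.0] rows>= 1.8 tcp [0.2749 0.616  0.393 ]
off [-0.4288, -0.3933, 0.1807] ang [-0.0021, -0.0002, -0.37] rows>= 12.2 tcp [0.5061 0.0819 0.213 ]
off [0.0, 0.0, 0.09] ang [0.0, 0.0, 0.0] rows>= 1.8 tcp [0.5061 0.0819 0.123 ]
off [0.0, 0.0, 0.019] ang [0.0, 0.0, 0.0] rows>= 0.4 tcp [0.5061 0.0819 0.104 ]
```

Call:
{"op": "drive_tool", "data": {"deltas": [{"gripper": 255,"offset": [0,0,-0.045],"angular": [0,0,-0.18]},{"gripper": 255,"offset": [0,0,-0.09],"angular": [-0.002,0,-0.37]},{"gripper": 255,"offset": [0,0,-0.09],"angular": [-0.002,0,-0.37]},{"gripper": 255,"offset": [0,0,-0.09],"angular": [-0.002,0,-0.37]}]}}

```text
t: 0.5
eef_pos: [0.2754, 0.6166, 0.395]
tool_rot: [0.0, 0.065, 0.998, 0.002]
contact_force: [-0.5, 0.5, -1.7]
gripper_width: 0.331
grasp_force: 0.0
```

```bash
python3 - <<'E'
from h import *
print(cur()[2]["t"],cur()[1])
plan([(RC,case((0,-106,140)),.073)])
E
```

```text
0.5 [0.2754 0.6166 0.395 ]
off [-0.2981, -0.5009, 0.1803] ang [0.0048, 0.0008, -0.0013] rows>= 12.2 tcp [0.5061 0.0819 0.213 ]
```

Call:
{"op": "drive_tool", "data": {"deltas": [{"gripper": 255,"offset": [-0.1,-0.167,0.05],"angular": [0.005,0,0]},{"gripper": 255,"offset": [-0.1,-0.167,0.05],"angular": [0.005,0,0]},{"gripper": 255,"offset": [-0.1,-0.167,0.05],"angular": [0.005,0,0]},{"gripper": 255,"offset": [-0.1,-0.167,0.05],"angular": [0.005,0,0]},{"gripper": 255,"offset": [-0.1,-0.167,0.05],"angular": [0.005,0,0]}]}}

```text
t: 1.0
eef_pos: [0.356, 0.4297, 0.3402]
tool_rot: [-0.001, 0.07, 0.998, -0.006]
contact_force: [0.2, 0.4, 0.7]
gripper_width: 0.002
grasp_force: 0.0
```

Call:
{"op": "drive_tool", "data": {"deltas": [{"gripper": 255,"offset": [-0.1,-0.167,0.05],"angular": [0,0,0]},{"gripper": 255,"offset": [-0.1,-0.167,0.05],"angular": [0,0,0]},{"gripper": 255,"offset": [-0.1,-0.167,0.05],"angular": [0,0,0]},{"gripper": 255,"offset": [-0.1,-0.167,0.05],"angular": [0,0,0]},{"gripper": 255,"offset": [-0.1,-0.167,0.05],"angular": [0,0,0]}]}}

```text
t: 1.5
eef_pos: [0.4316, 0.2519, 0.2913]
tool_rot: [-0.002, 0.07, 0.998, -0.004]
contact_force: [-0.8, 0.2, 0.1]
gripper_width: -0.0
grasp_force: 0.0
```

Call:
{"op": "drive_tool", "data": {"deltas": [{"gripper": 255,"offset": [-0.098,-0.167,0.06],"angular": [0,0,0]},{"gripper": 255,"offset": [-0.098,-0.167,0.06],"angular": [0,0,0]},{"gripper": 255,"offset": [-0.098,-0.167,0.06],"angular": [0,0,0]},{"gripper": 255,"offset": [-0.098,-0.167,0.06],"angular": [0,0,0]},{"gripper": 255,"offset": [-0.098,-0.167,0.06],"angular": [0,0,0]}]}}

```text
t: 2.0
eef_pos: [0.5062, 0.0746, 0.232]
tool_rot: [-0.002, 0.069, 0.998, -0.003]
contact_force: [-0.8, -0.1, -0.8]
gripper_width: 0.002
grasp_force: 0.0
```

```bash
python3 - <<'E'
from h import *
plan([(RC,case((0,-106,50)),.073)])
E
```

```text
off [0.0008, 0.008, 0.109] ang [-0.0091, -0.0036, -0.0127] rows>= 2.2 tcp [0.5061 0.0819 0.123 ]
```

Call:
{"op": "drive_tool", "data": {"deltas": [{"gripper": 255,"offset": [0,0.004,0.04],"angular": [-0.005,-0.004,0]},{"gripper": 255,"offset": [0,0.008,0.08],"angular": [-0.009,-0.004,-0.012]},{"gripper": 255,"offset": [0,0.008,0.105],"angular": [-0.009,-0.004,-0.012]},{"gripper": 255,"offset": [0,0.008,0.105],"angular": [-0.009,-0.004,-0.012]}]}}

```text
t: 2.4
eef_pos: [0.5041, 0.0892, 0.1258]
tool_rot: [-0.002, 0.06, 0.998, 0.001]
contact_force: [-0.4, -0.1, 0.4]
gripper_width: 0.002
grasp_force: 0.0
```

Call:
{"op": "drive_tool", "data": {"deltas": [{"gripper": 255,"offset": [0,0,0.008],"angular": [0,0,0]},{"gripper": 255,"offset": [0,0,0.014],"angular": [0,0,0]},{"gripper": 255,"offset": [0,0,0.018],"angular": [0,0,0]},{"gripper": 255,"offset": [0,0,0.018],"angular": [0,0,0]}]}}

```text
t: 2.8
eef_pos: [0.5077, 0.0881, 0.1123]
tool_rot: [0.002, 0.06, 0.998, 0.002]
contact_force: [-2.0, -2.2, 5.7]
gripper_width: 0.001
grasp_force: 2.8
```

```bash
python3 - <<'E'
from h import *
plan([(RC,case((0,-106,34)),.073)])
for n in("scene","top"): cv2.imwrite(f"pics/{n}1.png",optics.read_camera(n))
cv2.imwrite("pics/l1.png",np.hstack([crop(cv2.imread("pics/top1.png"),170,145,100,100,4),crop(cv2.imread("pics/scene1.png"),250,170,100,100,4)]))
E
```

```text
off [0.0009, -0.0064, 0.0053] ang [0.0058, 0.0059, 0.0104] rows>= 0.2 tcp [0.5061 0.0819 0.107 ]
```

View pics/l1.png

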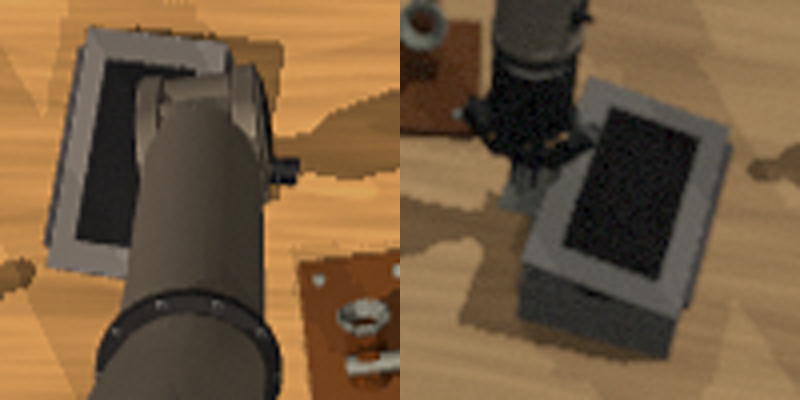

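Call:
{"op": "drive_tool", "data": {"deltas": [{"gripper": 255,"offset": [0,-0.004,0.005],"angular": [0,0,0]},{"gripper": 255,"offset": [0,-0.006,0.009],"angular": [0,0,0]},{"gripper": 255,"offset": [0,-0.006,0.011],"angular": [0,0,0]},{"gripper": 255,"offset": [0,-0.006,0.011],"angular": [0,0,0]}]}}

```text
t: 3.3
eef_pos: [0.5082, 0.0795, 0.1044]
tool_rot: [0.004, 0.062, 0.998, 0.002]
contact_force: [-9.6, -13.2, 39.5]
gripper_width: -0.001
grasp_force: 19.1
```

```bash
python3 - <<'E'
from h import *
plan([(RC,case((0,-106,34)),.073)])
optics.read_camera("top")
im=optics.read_camera("scene"); cv2.imwrite("pics/scene2.png",im)
o=cv2.imread("pics/scene1.png"); print((cv2.absdiff(im,o).max(2)>40)[170:270,250:350].sum(), cur()[2]["contact_force"])
E
```

```text
off [0.0024, 0.0021, -0.0026] ang [0.005, 0.009, 0.006] rows>= 0.1 tcp [0.5061 0.0819 0.107 ]
280 [-10.3988 -12.2503  39.9553]
```

Call:
{"op": "drive_tool", "data": {"deltas": [{"gripper": 255,"offset": [0,-0.015,-0.008],"angular": [0,0,0]},{"gripper": 255,"offset": [0,-0.05,-0.02],"angular": [0,0,0]},{"gripper": 255,"offset": [0,-0.09,-0.04],"angular": [0,0,0]},{"gripper": 255,"offset": [0,-0.13,-0.06],"angular": [0,0,0]},{"gripper": 255,"offset": [0,-0.13,-0.1],"angular": [0,0,0]}]}}

```text
t: 3.9
eef_pos: [0.4882, -0.0527, 0.1999]
tool_rot: [0.0, 0.064, 0.998, 0.001]
contact_force: [0.7, 0.7, -0.3]
gripper_width: -0.001
grasp_force: 0.0
```

Call:
{"op": "drive_tool", "data": {"deltas": [{"gripper": 120,"offset": [0,-0.02,-0.05],"angular": [0,0,0]},{"gripper": 120,"offset": [0,-0.05,-0.09],"angular": [0,0,0]},{"gripper": 120,"offset": [0,-0.05,-0.09],"angular": [0,0,0]},{"gripper": 120,"offset": [0,-0.05,-0.09],"angular": [0,0,0]}]}}

```text
t: 4.3
eef_pos: [0.4847, -0.0975, 0.2914]
tool_rot: [0.004, 0.061, 0.998, 0.003]
contact_force: [-0.9, 0.5, 0.3]
gripper_width: 0.532
grasp_force: 0.0
```

```bash
python3 - <<'E'
from h import *
for n in("scene","top"): cv2.imwrite(f"pics/{n}3.png",optics.read_camera(n))
cv2.imwrite("pics/l3.png",np.hstack([crop(cv2.imread("pics/top3.png"),170,145,100,100,4),crop(cv2.imread("pics/scene3.png"),250,150,100,100,4)]))
print(cur()[2]["gripper_width"])
E
```

```text
0.5313535006766908
```

View pics/l3.png

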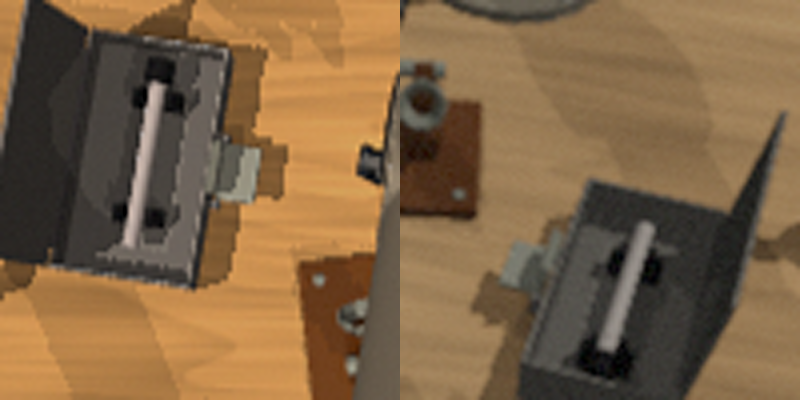

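```bash
python3 - <<'E'
from h import *
for n,roi in(("top",(194,150,24,60)),("scene",(395//4+300,0,1,1))):
    if n=="scene": roi=(250+195//4+0,150+200//4,24,45)
    x,y,w,h=roi; c=crop(cv2.imread(f"pics/{n}3.png"),x,y,w,h,4); g=cv2.cvtColor(c,cv2.COLOR_BGR2GRAY)
    m=(g>(150 if n=="top" else 140)).astype(np.uint8)
    m=cv2.morphologyEx(m,cv2.MORPH_OPEN,np.ones((5,5)))
    k=max(cv2.findContours(m,0,2)[0],key=cv2.contourArea).reshape(-1,2)
    uv=(k+.5)/4-.5+[x,y]; P=np.array([onz(n,u,.041) for u in uv]); L=(P-CASE)@CR*1000
    r=cv2.minAreaRect(L[:,:2].astype(np.float32)); print(n,r, "case frame x range",L[:,0].min(),L[:,0].max(),"y",np.median(L[:,1]))
G=case((0,-3,0)); 
print(case((0,-3,36)))
E
```

```text
top ((-4.077423095703125, -2.3197107315063477), (10.665576934814453, 161.3596954345703), 89.36536407470703) case frame x range -84.75770862585317 76.58493903223174 y -5.8599078200104735
scene ((30.620098114013672, -3.7692410945892334), (37.83649826049805, 5.9501423835754395), 0.6113947033882141) case frame x range 11.69262643291398 49.55193632682723 y -2.031175537603155
[0.5194 0.184  0.036 ]
```

```bash
python3 - <<'E'
from h import *
plan([(RC,case((30,-3,180)),.054),(RC,case((30,-3,36)),.054)])
E
```

```text
off [-0.0319, 0.2815, 0.0565] ang [0.0066, 0.0032, 0.0128] rows>= 5.8 tcp [0.5491 0.1801 0.234 ]
off [0.0, 0.0, 0.144] ang [0.0, 0.0, 0.0] rows>= 2.9 tcp [0.5491 0.1801 0.09  ]
```

Call:
{"op": "drive_tool", "data": {"deltas": [{"gripper": 110,"offset": [-0.032,0.24,0.05],"angular": [0.007,0.003,0.013]},{"gripper": 110,"offset": [-0.032,0.24,0.05],"angular": [0.007,0.003,0.013]},{"gripper": 110,"offset": [-0.032,0.24,0.05],"angular": [0.007,0.003,0.013]},{"gripper": 110,"offset": [-0.032,0.24,0.05],"angular": [0.007,0.003,0.013]},{"gripper": 110,"offset": [-0.032,0.24,0.05],"angular": [0.007,0.003,0.013]}]}}

```text
t: 4.9
eef_pos: [0.5438, 0.1414, 0.2385]
tool_rot: [-0.001, 0.064, 0.998, -0.001]
contact_force: [1.3, 0.0, -0.0]
gripper_width: 0.568
grasp_force: 0.0
```

Call:
{"op": "drive_tool", "data": {"deltas": [{"gripper": 110,"offset": [0,0.04,0],"angular": [0,0,0]},{"gripper": 110,"offset": [0,0.04,0],"angular": [0,0,0]},{"gripper": 110,"offset": [0,0.04,0],"angular": [0,0,0]},{"gripper": 110,"offset": [0,0.04,0],"angular": [0,0,0]}]}}

```text
t: 5.3
eef_pos: [0.5493, 0.1768, 0.2396]
tool_rot: [-0.001, 0.065, 0.998, -0.001]
contact_force: [-0.4, -0.8, -0.3]
gripper_width: 0.568
grasp_force: 0.0
```

```bash
python3 - <<'E'
from h import *
plan([(RC,case((30,-3,36)),.054)])
E
```

```text
off [0.0005, 0.0036, 0.1496] ang [-0.0032, -0.0012, -0.0016] rows>= 3.0 tcp [0.5491 0.1801 0.09  ]
```

Call:
{"op": "drive_tool", "data": {"deltas": [{"gripper": 110,"offset": [0,0.003,0.04],"angular": [-0.003,0,0]},{"gripper": 110,"offset": [0,0.003,0.08],"angular": [-0.003,0,0]},{"gripper": 110,"offset": [0,0.003,0.12],"angular": [-0.003,0,0]},{"gripper": 110,"offset": [0,0.003,0.148],"angular": [-0.003,0,0]},{"gripper": 110,"offset": [0,0.003,0.148],"angular": [-0.003,0,0]}]}}

```text
t: 5.8
eef_pos: [0.548, 0.178, 0.0891]
tool_rot: [-0.003, 0.066, 0.998, -0.001]
contact_force: [-0.4, -0.5, 0.3]
gripper_width: 0.57
grasp_force: 0.0
```

Call:
{"op": "drive_tool", "data": {"deltas": [{"gripper": 255,"offset": [0,0,0],"angular": [0,0,0]},{"gripper": 255,"offset": [0,0,0],"angular": [0,0,0]},{"gripper": 255,"offset": [0,0,0],"angular": [0,0,0]},{"gripper": 255,"offset": [0,0,0],"angular": [0,0,0]},{"gripper": 255,"offset": [0,0,0],"angular": [0,0,0]}], "grip_force": 70}}

```text
t: 6.3
eef_pos: [0.5518, 0.1804, 0.0948]
tool_rot: [0.002, 0.065, 0.998, 0.001]
contact_force: [-0.8, -2.2, 7.6]
gripper_width: 0.187
grasp_force: 68.6
```

```bash
python3 - <<'E'
from h import *
Rm,p,o=cur(); print(o["gripper_width"]*85,o["grasp_force"])
C=(p+.054*Rm[:,2]-CASE)@CR*1000; print(C)
Z=np.array([0,0,.2])
# rod axis in tool: tool -x. pre-insert: plain end at collet x=90 -> grip at 205
plan([(Rm,p+Z,0),(RC,case((30,-250,240)),.054),(RL,col((215,0,0)),.054),(RL,col((178,0,0)),.054),(RL,col((115,0,0)),.054)])
E
```

```text
15.856229960752469 68.62723231315613
[32.8675 -2.2823 40.7969]
off [-0.0008, 0.0006, -0.2] ang [0.0, 0.0, 0.0] rows>= 4.0 tcp [0.5518 0.1804 0.2948]
off [0.0023, -0.2476, 0.0001] ang [0.0035, 0.005, -0.0018] rows>= 5.0 tcp [ 0.5173 -0.0648  0.294 ]
off [-0.161, -0.1566, 0.0659] ang [-0.0774, -0.7752, -0.2454] rows>= 4.7 tcp [ 0.6568 -0.2409  0.2281]
off [0.037, -0.0, -0.0] ang [0.0, 0.0, 0.0] rows>= 0.7 tcp [ 0.6266 -0.243   0.2068]
off [0.063, 0.0, 0.0] ang [0.0, 0.0, 0.0] rows>= 1.3 tcp [ 0.5751 -0.2466  0.1707]
```

Call:
{"op": "drive_tool", "data": {"deltas": [{"gripper": 255,"offset": [0,0,-0.03],"angular": [0,0,0]},{"gripper": 255,"offset": [0,0,-0.075],"angular": [0,0,0]},{"gripper": 255,"offset": [0,0,-0.12],"angular": [0,0,0]},{"gripper": 255,"offset": [0,0,-0.165],"angular": [0,0,0]},{"gripper": 255,"offset": [0,0,-0.21],"angular": [0,0,0]}]}}

```text
t: 6.8
eef_pos: [0.5499, 0.1801, 0.3054]
tool_rot: [0.001, 0.065, 0.998, 0.001]
contact_force: [0.7, 0.1, -1.4]
gripper_width: 0.18
grasp_force: 68.5
```

Call:
{"op": "drive_tool", "data": {"deltas": [{"gripper": 255,"offset": [0,-0.04,0],"angular": [0,0,0]},{"gripper": 255,"offset": [0,-0.085,0],"angular": [0,0,0]},{"gripper": 255,"offset": [0,-0.13,0],"angular": [0,0,0]},{"gripper": 255,"offset": [0,-0.175,0],"angular": [0,0,0]},{"gripper": 255,"offset": [0,-0.22,0],"angular": [0,0,0]}]}}

```text
t: 7.3
eef_pos: [0.5211, -0.0395, 0.3032]
tool_rot: [0.001, 0.065, 0.998, 0.001]
contact_force: [0.7, -0.2, -1.1]
gripper_width: 0.186
grasp_force: 68.6
```

```bash
python3 - <<'E'
from h import *
Rm,p,o=cur(); print(o["gripper_width"]*85,o["grasp_force"],o["t"],p)
plan([(RL,col((215,0,0)),.054)])
for n in("scene","top"): cv2.imwrite(f"pics/{n}4.png",optics.read_camera(n))
cv2.imwrite("pics/l4.png",np.hstack([crop(cv2.imread("pics/top4.png"),200,110,133,133,3),crop(cv2.imread("pics/scene4.png"),190,110,133,133,3)]))
E
```

```text
15.771035185242312 68.6117684841156 7.3 [ 0.5211 -0.0395  0.3032]
off [-0.1604, -0.1823, 0.0751] ang [-0.075, -0.7719, -0.2468] rows>= 5.1 tcp [ 0.6568 -0.2409  0.2281]
```

View pics/l4.png

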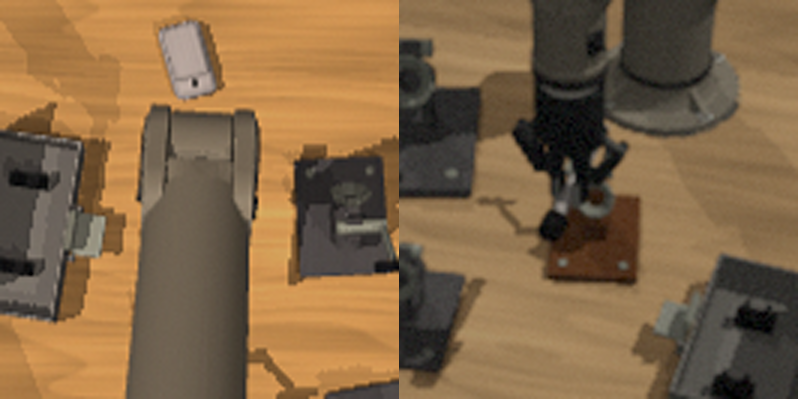

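Call:
{"op": "drive_tool", "data": {"deltas": [{"gripper": 255,"offset": [-0.06,0,0],"angular": [-0.015,-0.15,-0.05]},{"gripper": 255,"offset": [-0.1,-0.03,0.01],"angular": [-0.03,-0.31,-0.1]},{"gripper": 255,"offset": [-0.13,-0.07,0.03],"angular": [-0.045,-0.46,-0.15]},{"gripper": 255,"offset": [-0.15,-0.11,0.05],"angular": [-0.06,-0.61,-0.195]},{"gripper": 255,"offset": [-0.16,-0.15,0.07],"angular": [-0.075,-0.77,-0.246]}]}}

```text
t: 7.9
eef_pos: [0.6575, -0.1779, 0.244]
tool_rot: [0.272, -0.027, 0.962, 0.013]
contact_force: [0.1, 0.9, -2.7]
gripper_width: 0.182
grasp_force: 68.6
```

Call:
{"op": "drive_tool", "data": {"deltas": [{"gripper": 255,"offset": [0,0,0],"angular": [0,0,0]},{"gripper": 255,"offset": [0,0,0],"angular": [0,0,0]},{"gripper": 255,"offset": [0,0,0],"angular": [0,0,0]}]}}

```text
t: 8.2
eef_pos: [0.6579, -0.1732, 0.2457]
tool_rot: [0.27, -0.028, 0.962, 0.015]
contact_force: [-0.5, 0.7, -1.5]
gripper_width: 0.182
grasp_force: 68.7
```

```bash
python3 - <<'E'
from h import *
Rm,p,o=cur(); print(o["q"],p,R.from_matrix(RL).as_quat())
plan([(RL,col((215,0,0)),.054),(RL,col((115,0,0)),.054)])
E
```

```text
[ 0.2764  0.3988 -0.0637  1.9247 -0.4385  0.3213  2.2353] [ 0.6579 -0.1732  0.2457] [-0.0333  0.9531  0.0105  0.3005]
off [0.0132, -0.0677, 0.0115] ang [0.0093, -0.0797, -0.0184] rows>= 1.4 tcp [ 0.6568 -0.2409  0.2281]
off [0.1, 0.0, -0.0] ang [0.0, 0.0, 0.0] rows>= 2.0 tcp [ 0.5751 -0.2466  0.1707]
```

Call:
{"op": "drive_tool", "data": {"deltas": [{"gripper": 255,"offset": [0.01,-0.035,0.006],"angular": [0.005,-0.04,-0.01]},{"gripper": 255,"offset": [0.01,-0.066,0.011],"angular": [0.009,-0.08,-0.018]},{"gripper": 255,"offset": [0.01,-0.067,0.011],"angular": [0.009,-0.08,-0.018]},{"gripper": 255,"offset": [0.01,-0.067,0.011],"angular": [0.009,-0.08,-0.018]},{"gripper": 255,"offset": [0.01,-0.067,0.011],"angular": [0.009,-0.08,-0.018]}]}}

```text
t: 8.7
eef_pos: [0.6597, -0.2388, 0.2301]
tool_rot: [0.301, -0.034, 0.953, 0.011]
contact_force: [0.3, 1.5, -1.3]
gripper_width: 0.183
grasp_force: 68.7
```

```bash
python3 - <<'E'
from h import *
Rm,p,o=cur(); print(o["q"],p)
plan([(RL,col((215,0,0)),.054),(RL,col((115,0,0)),.054)])
ims={n:optics.read_camera(n) for n in("scene","top")}
G=p+.054*Rm[:,2]; a=-Rm[:,0]
out=[]
for n,(x,y) in(("top",(270,110)),("scene",(150,160))):
    cv2.imwrite(f"pics/{n}5.png",ims[n])
    c=crop(ims[n],x,y,100,100,4)
    for P,k in(([G-.115*a,G+.05*a],(0,255,0)),([col((0,0,0)),col((63,0,0))],(0,0,255))):
        cv2.polylines(c,[((proj(n,np.array(P))-[x,y]+.5)*4).astype(int).reshape(-1,1,2)],False,k,1)
    out.append(c)
cv2.imwrite("pics/l5.png",np.hstack(out))
E
```

```text
[ 0.5271  0.4623 -0.2357  1.8984 -0.5297  0.2607  2.4654] [ 0.6597 -0.2388  0.2301]
off [0.0036, -0.0019, -0.0001] ang [0.0016, 0.0005, 0.0024] rows>= 0.1 tcp [ 0.6568 -0.2409  0.2281]
off [0.1, 0.0, -0.0] ang [0.0, 0.0, 0.0] rows>= 2.0 tcp [ 0.5751 -0.2466  0.1707]
```

View pics/l5.png

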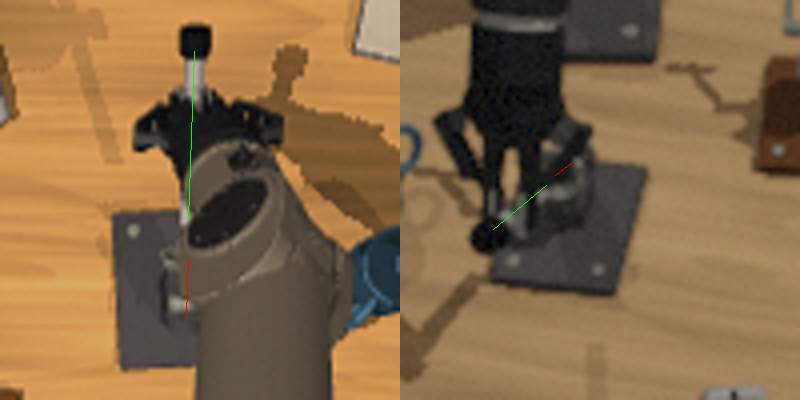

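Call:
{"op": "drive_tool", "data": {"deltas": [{"gripper": 255,"offset": [0.012,-0.002,0],"angular": [0,0,0.002]},{"gripper": 255,"offset": [0.024,-0.002,0],"angular": [0,0,0.002]},{"gripper": 255,"offset": [0.036,-0.002,0],"angular": [0,0,0.002]},{"gripper": 255,"offset": [0.046,-0.002,0],"angular": [0,0,0.002]},{"gripper": 255,"offset": [0.046,-0.002,0],"angular": [0,0,0.002]}]}}

```text
t: 9.3
eef_pos: [0.6231, -0.2446, 0.2049]
tool_rot: [0.302, -0.033, 0.953, 0.01]
contact_force: [3.3, 1.2, 1.2]
gripper_width: 0.185
grasp_force: 68.9
```

```bash
python3 - <<'E'
from h import *
Rm,p,o=cur(); print(o["q"],p,Rm.T@o["contact_force"],Rm.T@o["torque"]); print(COR.T@(p+.054*Rm[:,2]-CO)*1000)
plan([(RL,col((115,0,0)),.054)])
E
```

```text
[ 0.6487  0.4698 -0.3421  1.9799 -0.5918  0.1857  2.5789] [ 0.6231 -0.2446  0.2049] [-3.4564  0.991   0.9296] [-0.2106  0.061   0.137 ]
[174.1652  -1.3916   0.4918]
off [0.059, 0.0013, 0.0003] ang [-0.001, 0.0051, -0.0009] rows>= 1.2 tcp [ 0.5751 -0.2466  0.1707]
```

Call:
{"op": "drive_tool", "data": {"deltas": [{"gripper": 255,"offset": [0.006,0.001,0],"angular": [0,0,0]},{"gripper": 255,"offset": [0.012,0.001,0],"angular": [0,0,0]},{"gripper": 255,"offset": [0.018,0.001,0],"angular": [0,0,0]},{"gripper": 255,"offset": [0.018,0.001,0],"angular": [0,0,0]}]}}

```text
t: 9.7
eef_pos: [0.6199, -0.2437, 0.2054]
tool_rot: [0.313, -0.036, 0.949, 0.007]
contact_force: [25.8, 6.1, 20.1]
gripper_width: 0.186
grasp_force: 69.0
```

```bash
cat > st.py <<'E'
from h import *
Rm,p,o=cur(); print("t",o["t"],"q",o["q"],"F",Rm.T@o["contact_force"],"M",Rm.T@o["torque"]); print("grip in collet",COR.T@(p+.054*Rm[:,2]-CO)*1000, "width",o["gripper_width"]*85)
plan([(RL,col((115,0,0)),.054)])
E
python3 st.py
```

```text
t 9.7 q [ 0.6373  0.4618 -0.3228  1.9997 -0.7918  0.1688  2.7834] F [-33.0416   4.0542  -0.6064] M [-0.6415 -6.0385  0.246 ]
grip in collet [173.116   -0.5188   2.6662] width 15.781347583127246
off [0.0568, 0.0006, 0.0012] ang [-0.0066, 0.0325, 0.0086] rows>= 1.1 tcp [ 0.5751 -0.2466  0.1707]
```

Call:
{"op": "drive_tool", "data": {"deltas": [{"gripper": 255,"offset": [-0.012,0,0],"angular": [0,0,0]},{"gripper": 255,"offset": [-0.018,0,0],"angular": [0,0,0]},{"gripper": 255,"offset": [-0.018,0,0],"angular": [0,0,0]}]}}

```text
t: 10.0
eef_pos: [0.623, -0.2439, 0.2045]
tool_rot: [0.302, -0.033, 0.953, 0.01]
contact_force: [7.4, 2.8, 5.6]
gripper_width: 0.186
grasp_force: 68.9
```

```bash
python3 st.py; python3 - <<'E'
from h import *
Rm,p,o=cur()
G=p+.054*Rm[:,2]; a=-Rm[:,0]; out=[]
for n,(x,y) in(("top",(295,135)),("scene",(165,180))):
    im=optics.read_camera(n); cv2.imwrite(f"pics/{n}6.png",im); c=crop(im,x,y,50,60,8); d=c.copy()
    for P,k in(([G-.115*a,G+.05*a],(0,255,0)),([col((0,0,0)),col((63,0,0))],(0,0,255))):
        cv2.polylines(c,[((proj(n,np.array(P))-[x,y]+.5)*8).astype(int).reshape(-1,1,2)],False,k,1)
    out.append(c)
cv2.imwrite("pics/l6.png",np.hstack(out))
E
```

```text
t 10.0 q [ 0.5759  0.4599 -0.2522  1.9852 -0.7681  0.205   2.7373] F [-9.4029  2.3099 -0.1872] M [-0.5497 -1.2788  0.2785]
grip in collet [173.8724  -0.7067   0.1489] width 15.785167654515616
off [0.0587, 0.0006, -0.0] ang [-0.0011, 0.0035, -0.0007] rows>= 1.2 tcp [ 0.5751 -0.2466  0.1707]
```

View pics/l6.png

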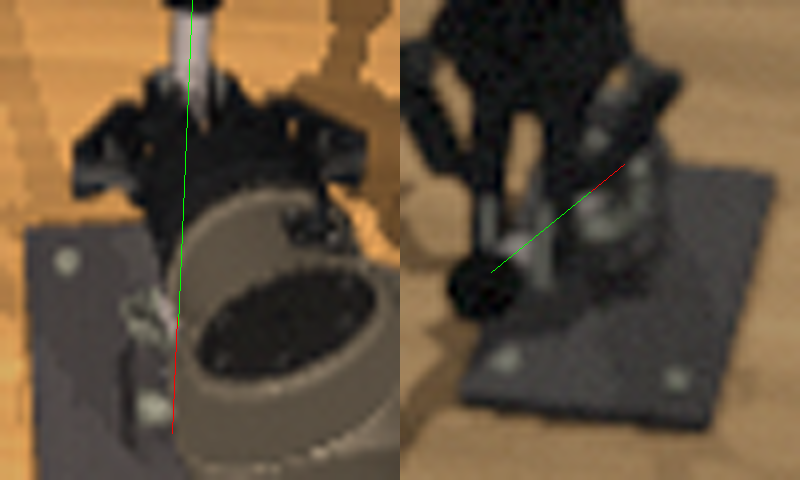

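Call:
{"op": "drive_tool", "data": {"deltas": [{"gripper": 255,"offset": [-0.01,0.001,-0.002],"angular": [0,0,0]},{"gripper": 255,"offset": [-0.01,0.001,-0.005],"angular": [0,0.003,0]},{"gripper": 255,"offset": [-0.003,0.001,-0.005],"angular": [0,0.003,0]},{"gripper": 255,"offset": [0.004,0.001,-0.005],"angular": [0,0.003,0]},{"gripper": 255,"offset": [0.008,0.001,-0.005],"angular": [0,0.003,0]}]}}

```text
t: 10.6
eef_pos: [0.6185, -0.2445, 0.2088]
tool_rot: [0.306, -0.033, 0.951, 0.008]
contact_force: [23.4, 5.4, 15.6]
gripper_width: 0.183
grasp_force: 68.7
```

```bash
python3 st.py
```

```text
t 10.6 q [ 0.592   0.4488 -0.2658  1.9966 -0.7931  0.1978  2.7666] F [-28.4126   3.7437   1.1749] M [-0.7983 -5.352   0.1793]
grip in collet [173.1143  -1.2605   6.3371] width 15.583571837015757
off [0.0575, 0.0011, 0.0056] ang [-0.0064, 0.0156, 0.0008] rows>= 1.2 tcp [ 0.5751 -0.2466  0.1707]
```

Call:
{"op": "drive_tool", "data": {"deltas": [{"gripper": 255,"offset": [-0.006,0,0],"angular": [0,-0.015,0]},{"gripper": 255,"offset": [-0.005,0.001,0],"angular": [0,-0.015,0]},{"gripper": 255,"offset": [-0.004,0.002,0],"angular": [0,-0.015,0]}]}}

```text
t: 10.9
eef_pos: [0.6185, -0.2436, 0.2086]
tool_rot: [0.309, -0.032, 0.95, 0.008]
contact_force: [13.3, 0.7, 8.6]
gripper_width: 0.181
grasp_force: 68.9
```

Call:
{"op": "drive_tool", "data": {"deltas": [{"gripper": 255,"offset": [0,0.001,0],"angular": [0,0,0]},{"gripper": 255,"offset": [0,0.002,0],"angular": [0,0,0]},{"gripper": 255,"offset": [0,0.002,0],"angular": [0,0,0]}]}}

```text
t: 11.2
eef_pos: [0.6183, -0.2424, 0.2087]
tool_rot: [0.309, -0.032, 0.95, 0.008]
contact_force: [11.5, -1.2, 7.0]
gripper_width: 0.183
grasp_force: 69.1
```

Call:
{"op": "drive_tool", "data": {"deltas": [{"gripper": 255,"offset": [0,0.001,0],"angular": [0,0,0]},{"gripper": 255,"offset": [0,0.002,0],"angular": [0,0,0]},{"gripper": 255,"offset": [0,0.002,0],"angular": [0,0,0]}]}}

```text
t: 11.5
eef_pos: [0.6181, -0.2413, 0.2088]
tool_rot: [0.309, -0.032, 0.95, 0.007]
contact_force: [12.2, -1.8, 8.0]
gripper_width: 0.182
grasp_force: 69.6
```

```bash
python3 st.py
```

```text
t 11.5 q [ 0.5904  0.4464 -0.2704  2.0047 -0.8252  0.1847  2.7937] F [-14.4876  -2.666    0.649 ] M [ 0.6587 -2.2029 -0.5099]
grip in collet [173.2927   1.7908   6.3601] width 15.470725690547988
off [0.0574, -0.0022, 0.0053] ang [-0.0108, 0.0235, -0.0005] rows>= 1.2 tcp [ 0.5751 -0.2466  0.1707]
```

```bash
python3 - <<'E'
from h import *
# pose at picture 5
Rm=qR([.301,-.034,.953,.011]).as_matrix(); p=np.array([.6597,-.2388,.2301])
ims={n:cv2.imread(f"pics/{n}5.png") for n in("top","scene")}
def blob(n,u,v,r,thr):
    g=cv2.cvtColor(crop(ims[n],u-r,v-r,2*r,2*r,6),cv2.COLOR_BGR2GRAY); m=(g<thr).astype(np.uint8)
    m=cv2.morphologyEx(m,cv2.MORPH_OPEN,cv2.getStructuringElement(2,(25,25)))
    k,l,s,c=cv2.connectedComponentsWithStats(m); i=1+np.argmin([np.hypot(*(c[j]-6*r)) for j in range(1,k)]); print(n,s[i]/6.); return (c[i]+.5)/6-.5+[u-r,v-r]
a=blob("top",319,120,9,45); b=blob("scene",172,219,9,40)
H,e=tri(b,a); print(a,b,"head",H,e); 
print("head in tool",Rm.T@(H-p)*1000,"expect -62.5,0,54-59"); print("head in collet",COR.T@(H-CO)*1000,"grip in collet",COR.T@(p+.054*Rm[:,2]-CO)*1000)
# bare rod direction in top
c=crop(ims["top"],310,110,18,32,6); g=cv2.cvtColor(c,cv2.COLOR_BGR2GRAY); h=cv2.cvtColor(c,cv2.COLOR_BGR2HSV)
m=(g>120)&(h[...,1]<60)
for r in range(0,g.shape[0],8):
    x=np.where(m[r])[0]
    if len(x)>5: print(r,110+r/6, 310+x.min()/6,310+x.max()/6)
# ring: bright low-sat pixels
for n,(x,y,w,hh) in(("top",(308,166,18,14)),("scene",(181,195,16,18))):
    im=cv2.imread(f"pics/{n}0.png"); c=crop(im,x,y,w,hh,6); h=cv2.cvtColor(c,cv2.COLOR_BGR2HSV).astype(int)
    m=((h[...,2]>(115 if n=="top" else 100))&(h[...,1]<70)).astype(np.uint8)
    k=max(cv2.findContours(m,0,2)[0],key=cv2.contourArea); E=cv2.fitEllipse(cv2.convexHull(k)); print(n,"ring",(np.array(E[0])+.5)/6-.5+[x,y],np.array(E[1])/6,E[2],"pred",proj(n,col((63,0,0))))
E
```

```text
top [  5.3333   5.6667   7.1667   7.8333 307.8333]
scene [  5.       4.1667  10.       9.3333 387.5   ]
[318.3752 120.0435] [172.3178 218.518 ] head [ 0.7394 -0.2332  0.2163] 0.0015215362661377201
head in tool [-57.5001  -0.0907  57.1713] expect -62.5,0,54-59
head in collet [276.2276   1.9167  -3.184 ] grip in collet [218.7242   1.941   -0.0707]
96 126.0 316.3333333333333 320.6666666666667
104 127.33333333333333 316.3333333333333 320.3333333333333
112 128.66666666666666 316.3333333333333 320.5
120 130.0 316.3333333333333 320.5
128 131.33333333333334 316.3333333333333 320.3333333333333
136 132.66666666666666 316.6666666666667 319.5
144 134.0 317.5 319.6666666666667
top ring [317.112  172.5235] [4.1612 7.4762] 97.95458221435547 pred [[316.6789 174.2451]]
scene ring [186.4513 206.1755] [3.7141 7.269 ] 119.50189971923828 pred [[188.4773 203.4706]]
```

Call:
{"op": "drive_tool", "data": {"deltas": [{"gripper": 255,"offset": [-0.008,0,0],"angular": [0.0,0.02,0]},{"gripper": 255,"offset": [-0.009,0.003,0.002],"angular": [0,0.02,0]},{"gripper": 255,"offset": [-0.009,0.006,0.002],"angular": [0,0.02,0]},{"gripper": 255,"offset": [-0.009,0.006,0.002],"angular": [0,0.02,0]}]}}

```text
t: 11.9
eef_pos: [0.6218, -0.2336, 0.2078]
tool_rot: [0.298, -0.031, 0.954, 0.009]
contact_force: [1.9, -3.9, 0.5]
gripper_width: 0.181
grasp_force: 69.6
```

```bash
python3 st.py
```

```text
t 11.9 q [ 0.5066  0.4414 -0.1896  1.9968 -0.7985  0.2153  2.7368] F [-1.5922 -3.988   0.547 ] M [ 0.8391  0.2543 -0.4625]
grip in collet [174.9179   9.4551   3.1436] width 15.396078774109368
off [0.0602, -0.0098, 0.0036] ang [-0.0052, -0.0081, -0.0038] rows>= 1.2 tcp [ 0.5751 -0.2466  0.1707]
```

Call:
{"op": "drive_tool", "data": {"deltas": [{"gripper": 255,"offset": [0,-0.005,0],"angular": [0,0,0]},{"gripper": 255,"offset": [0,-0.01,0],"angular": [0,0,0]},{"gripper": 255,"offset": [0,-0.015,0],"angular": [0,0,0]},{"gripper": 255,"offset": [0,-0.015,0],"angular": [0,0,0]}]}}

```text
t: 12.3
eef_pos: [0.6228, -0.247, 0.2073]
tool_rot: [0.297, -0.031, 0.954, 0.012]
contact_force: [0.2, 3.0, -1.0]
gripper_width: 0.18
grasp_force: 68.9
```

```bash
python3 st.py
```

```text
t 12.3 q [ 0.5303  0.4524 -0.1898  1.9784 -0.7946  0.2375  2.7511] F [0.254  2.9672 1.0012] M [-0.5439  0.7904  0.2872]
grip in collet [174.4864  -3.6952   2.7125] width 15.272405148428694
off [0.0599, 0.0034, 0.0032] ang [0.0011, -0.0104, -0.0063] rows>= 1.2 tcp [ 0.5751 -0.2466  0.1707]
```

Call:
{"op": "drive_tool", "data": {"deltas": [{"gripper": 255,"offset": [0,0.003,-0.003],"angular": [0,0,0]},{"gripper": 255,"offset": [0,0.006,-0.007],"angular": [0,0,0]},{"gripper": 255,"offset": [0,0.006,-0.01],"angular": [0,0,0]},{"gripper": 255,"offset": [0,0.006,-0.01],"angular": [0,0,0]}]}}

```text
t: 12.7
eef_pos: [0.6175, -0.2417, 0.2171]
tool_rot: [0.298, -0.032, 0.954, 0.01]
contact_force: [1.9, 0.7, -2.9]
gripper_width: 0.183
grasp_force: 68.4
```

```bash
python3 st.py
```

```text
t 12.7 q [ 0.5152  0.4265 -0.1774  1.9922 -0.7892  0.2438  2.7365] F [0.0757 0.6129 3.49  ] M [-0.1324  0.2053  0.0904]
grip in collet [176.257    1.8663  13.5624] width 15.56932325131533
off [0.0615, -0.0021, 0.0139] ang [-0.0023, -0.0072, -0.0035] rows>= 1.3 tcp [ 0.5751 -0.2466  0.1707]
```

Call:
{"op": "drive_tool", "data": {"deltas": [{"gripper": 255,"offset": [0,0,0.006],"angular": [0,0,0]},{"gripper": 255,"offset": [0,0,0.012],"angular": [0,0,0]},{"gripper": 255,"offset": [0,0,0.017],"angular": [0,0,0]},{"gripper": 255,"offset": [0,0,0.017],"angular": [0,0,0]}]}}

```text
t: 13.1
eef_pos: [0.6272, -0.2415, 0.2017]
tool_rot: [0.297, -0.031, 0.954, 0.01]
contact_force: [-0.5, 0.0, 1.3]
gripper_width: 0.179
grasp_force: 69.0
```

```bash
python3 st.py
```

```text
t 13.1 q [ 0.5193  0.4625 -0.1932  1.9795 -0.807   0.2186  2.757 ] F [-0.3009  0.0571 -1.3141] M [ 0.0312  0.9141 -0.0325]
grip in collet [175.2918   1.367   -4.5994] width 15.235818060744784
off [0.0607, -0.0017, -0.0042] ang [-0.002, -0.0089, -0.0045] rows>= 1.2 tcp [ 0.5751 -0.2466  0.1707]
```

Call:
{"op": "drive_tool", "data": {"deltas": [{"gripper": 255,"offset": [0,0.001,-0.005],"angular": [0,-0.009,-0.004]},{"gripper": 255,"offset": [0,0.001,-0.0095],"angular": [0,-0.009,-0.004]},{"gripper": 255,"offset": [0,0.001,-0.0095],"angular": [0,-0.009,-0.004]},{"gripper": 255,"offset": [0,0.001,-0.0095],"angular": [0,-0.009,-0.004]}]}}

```text
t: 13.5
eef_pos: [0.6214, -0.2408, 0.2107]
tool_rot: [0.301, -0.033, 0.953, 0.01]
contact_force: [0.1, 0.0, -1.6]
gripper_width: 0.188
grasp_force: 68.8
```

```bash
python3 st.py
```

```text
t 13.5 q [ 0.5309  0.442  -0.2014  1.9908 -0.8118  0.2231  2.7655] F [ 0.8298 -0.004   1.3859] M [ 0.0268  0.7926 -0.0164]
grip in collet [176.1655   2.4443   6.0068] width 16.00813815408058
off [0.0611, -0.0026, 0.006] ang [-0.0026, 0.0013, -0.0002] rows>= 1.2 tcp [ 0.5751 -0.2466  0.1707]
```

Call:
{"op": "drive_tool", "data": {"deltas": [{"gripper": 255,"offset": [0.003,0,0],"angular": [0,0,0]},{"gripper": 255,"offset": [0.006,0,0],"angular": [0,0,0]},{"gripper": 255,"offset": [0.009,0,0],"angular": [0,0,0]},{"gripper": 255,"offset": [0.012,0,0],"angular": [0,0,0]}]}}

```text
t: 13.9
eef_pos: [0.6113, -0.2414, 0.203]
tool_rot: [0.301, -0.033, 0.953, 0.01]
contact_force: [0.0, -0.7, -2.2]
gripper_width: 0.182
grasp_force: 68.8
```

```bash
python3 st.py
```

```text
t 13.9 q [ 0.5678  0.4456 -0.2362  2.0124 -0.8433  0.2032  2.8122] F [ 1.3022 -0.7044  1.8005] M [-0.0017  0.7787 -0.0241]
grip in collet [163.4541   2.5466   5.5142] width 15.435562081401839
off [0.0484, -0.0026, 0.0055] ang [-0.002, 0.0003, -0.0005] rows>= 1.0 tcp [ 0.5751 -0.2466  0.1707]
```

Call:
{"op": "drive_tool", "data": {"deltas": [{"gripper": 255,"offset": [0.004,0,0],"angular": [0,0,0]},{"gripper": 255,"offset": [0.008,0,0],"angular": [0,0,0]},{"gripper": 255,"offset": [0.012,0,0],"angular": [0,0,0]},{"gripper": 255,"offset": [0.016,0,0],"angular": [0,0,0]},{"gripper": 255,"offset": [0.016,0,0],"angular": [0,0,0]}]}}

```text
t: 14.4
eef_pos: [0.5979, -0.2425, 0.1936]
tool_rot: [0.3, -0.033, 0.953, 0.01]
contact_force: [-0.3, 0.9, -2.3]
gripper_width: 0.182
grasp_force: 68.8
```

```bash
python3 st.py
```

```text
t 14.4 q [ 0.6119  0.4498 -0.2748  2.0408 -0.9069  0.1798  2.8947] F [1.5593 0.9089 1.73  ] M [ 0.0148  0.7725 -0.0415]
grip in collet [146.97     2.4509   5.5623] width 15.461382517540164
off [0.032, -0.0026, 0.0056] ang [-0.002, -0.0004, -0.0013] rows>= 0.7 tcp [ 0.5751 -0.2466  0.1707]
```

```bash
cat >> h.py <<'E'
def RP(deg): return RL@R.from_euler('y',deg,degrees=True).as_matrix()
E
python3 - <<'E'
from h import *
Rm,p,o=cur(); print(COR.T@(p+.0572*Rm[:,2]-CO)*1000)
plan([(RP(10),col((147,2.5,2.4)),.0572),(RP(10),col((117,2.5,2.4)),.0572)])
E
```

```text
[146.9689   2.4459   2.3623]
off [-0.0099, -0.0, 0.0008] ang [-0.0019, 0.2218, -0.0015] rows>= 1.2 tcp [ 0.6065 -0.2419  0.1986]
off [0.0295, 0.0, 0.0052] ang [0.0, 0.0, 0.0] rows>= 0.6 tcp [ 0.5819 -0.2436  0.1814]
```

Call:
{"op": "drive_tool", "data": {"deltas": [{"gripper": 255,"offset": [0,0,0],"angular": [0,0,0]},{"gripper": 255,"offset": [-0.003,0,0],"angular": [0,0.07,0]},{"gripper": 255,"offset": [-0.0065,0,0.0003],"angular": [0,0.145,0]},{"gripper": 255,"offset": [-0.0099,0,0.0008],"angular": [-0.002,0.222,-0.001]},{"gripper": 255,"offset": [-0.0099,0,0.0008],"angular": [-0.002,0.222,-0.001]}], "grip_force": 20}}

```text
t: 14.9
eef_pos: [0.6092, -0.2401, 0.1998]
tool_rot: [0.217, -0.036, 0.975, 0.007]
contact_force: [1.7, 0.3, -4.0]
gripper_width: 0.179
grasp_force: 67.8
```

```bash
python3 st.py; python3 - <<'E'
from h import *
plan([(RP(10),col((117,2.5,2.4)),.0572)])
E
```

```text
t 14.9 q [ 0.2167  0.4496  0.1654  1.9538 -0.6494  0.4137  2.5533] F [0.1203 0.1453 4.3299] M [ 0.024   0.0233 -0.0412]
grip in collet [150.6209   4.1272   4.8157] width 15.18204136965132
off [0.0436, -0.0039, 0.0117] ang [0.0004, -0.2208, 0.006] rows>= 1.2 tcp [ 0.5751 -0.2466  0.1707]
off [0.0326, -0.0015, 0.005] ang [-0.0001, 0.0014, 0.006] rows>= 0.7 tcp [ 0.5819 -0.2436  0.1814]
```

Call:
{"op": "drive_tool", "data": {"deltas": [{"gripper": 255,"offset": [0.006,-0.0015,0.001],"angular": [0,0,0.005]},{"gripper": 255,"offset": [0.011,-0.0015,0.002],"angular": [0,0,0.005]},{"gripper": 255,"offset": [0.016,-0.0015,0.003],"angular": [0,0,0.005]},{"gripper": 255,"offset": [0.02,-0.0015,0.0035],"angular": [0,0,0.005]},{"gripper": 255,"offset": [0.02,-0.0015,0.0035],"angular": [0,0,0.005]}], "grip_force": 60}}

```text
t: 15.4
eef_pos: [0.5895, -0.2443, 0.1869]
tool_rot: [0.216, -0.032, 0.976, 0.009]
contact_force: [2.2, 3.2, -4.2]
gripper_width: 0.182
grasp_force: 67.8
```

```bash
python3 st.py
```

```text
t 15.4 q [ 0.2667  0.4466  0.1261  1.9947 -0.6804  0.3811  2.6014] F [-0.4407  3.0319  4.8319] M [-0.7668  0.0355  0.3563]
grip in collet [126.8085   1.3608   5.7577] width 15.506972675908878
off [0.02, -0.0014, 0.0085] ang [0.0009, -0.2223, -0.0067] rows>= 1.2 tcp [ 0.5751 -0.2466  0.1707]
```

Call:
{"op": "drive_tool", "data": {"deltas": [{"gripper": 255,"offset": [0.004,0,0.0007],"angular": [0,0,0]},{"gripper": 255,"offset": [0.007,0,0.0012],"angular": [0,0,0]},{"gripper": 255,"offset": [0.01,0,0.0018],"angular": [0,0,0]},{"gripper": 255,"offset": [0.01,0,0.0018],"angular": [0,0,0]}]}}

```text
t: 15.8
eef_pos: [0.5858, -0.2447, 0.1845]
tool_rot: [0.22, -0.033, 0.975, 0.007]
contact_force: [9.4, 5.6, 1.3]
gripper_width: 0.184
grasp_force: 68.0
```

```bash
python3 st.py
```

```text
t 15.8 q [ 0.2858  0.4444  0.1062  2.0071 -0.6963  0.3623  2.6259] F [-9.3142  5.011   3.0234] M [-0.8869 -1.958   0.415 ]
grip in collet [122.8328   1.0542   5.8326] width 15.622385299358202
off [0.0157, -0.0012, 0.0078] ang [-0.0021, -0.2118, -0.0031] rows>= 1.1 tcp [ 0.5751 -0.2466  0.1707]
```

Call:
{"op": "drive_tool", "data": {"deltas": [{"gripper": 255,"offset": [0.003,0.001,0.0005],"angular": [0,0,0]},{"gripper": 255,"offset": [0.005,0.001,0.0008],"angular": [0,0,0]},{"gripper": 255,"offset": [0.005,0.001,0.0008],"angular": [0,0,0]}]}}

```text
t: 16.1
eef_pos: [0.5851, -0.2442, 0.1845]
tool_rot: [0.224, -0.033, 0.974, 0.006]
contact_force: [15.6, 5.6, 7.0]
gripper_width: 0.184
grasp_force: 68.1
```

```bash
python3 st.py
```

```text
t 16.1 q [ 0.2942  0.442   0.0953  2.0127 -0.7047  0.351   2.6369] F [-17.4122   4.5506   0.6233] M [-0.9312 -3.5523  0.3789]
grip in collet [122.6966   1.4196   6.1448] width 15.644396421377426
off [0.0152, -0.0016, 0.008] ang [-0.0051, -0.2029, -0.0006] rows>= 1.1 tcp [ 0.5751 -0.2466  0.1707]
```

Call:
{"op": "drive_tool", "data": {"deltas": [{"gripper": 255,"offset": [-0.004,0,0],"angular": [0,0,0]},{"gripper": 90,"offset": [-0.004,0,0],"angular": [0,0,0]},{"gripper": 90,"offset": [-0.004,0,0],"angular": [0,0,0]},{"gripper": 90,"offset": [-0.004,0,0],"angular": [0,0,0]},{"gripper": 90,"offset": [-0.004,0,0],"angular": [0,0,0]}]}}

```text
t: 16.6
eef_pos: [0.5809, -0.2446, 0.1801]
tool_rot: [0.216, -0.032, 0.976, 0.008]
contact_force: [-0.1, -0.4, 0.2]
gripper_width: 0.649
grasp_force: 0.0
```

Call:
{"op": "drive_tool", "data": {"deltas": [{"gripper": 90,"offset": [0,0,-0.03],"angular": [0,0,0]},{"gripper": 90,"offset": [0,0,-0.07],"angular": [0,0,0]},{"gripper": 90,"offset": [0,0,-0.11],"angular": [0,0,0]},{"gripper": 90,"offset": [0,0,-0.15],"angular": [0,0,0]},{"gripper": 90,"offset": [0,0,-0.16],"angular": [0,0,0]}]}}

```text
t: 17.1
eef_pos: [0.5135, -0.2505, 0.3296]
tool_rot: [0.219, -0.031, 0.975, 0.006]
contact_force: [-0.1, -0.6, 0.7]
gripper_width: 0.65
grasp_force: 0.0
```

```bash
python3 st.py; python3 - <<'E'
from h import *
for n in("top","scene"): cv2.imwrite(f"pics/{n}7.png",optics.read_camera(n))
# head blob location in both
for q in((177.5,2,2.5),(177.5,2,-13)): print(q,[proj(n,col(q))[0] for n in("top","scene")])
for n,(x,y,w,h) in(("top",(308,120,22,30)),("scene",(165,205,30,35))):
    im=cv2.imread(f"pics/{n}7.png")[y:y+h,x:x+w]; g=cv2.cvtColor(cv2.resize(im,None,fx=4,fy=4,interpolation=2),6); m=(g<48).astype(np.uint8)
    m=cv2.morphologyEx(m,cv2.MORPH_OPEN,cv2.getStructuringElement(2,(13,13)))
    k,l,s,c=cv2.connectedComponentsWithStats(m)
    for i in range(1,k): print(n,np.round(s[i]/4,1),(c[i]+.5)/4-.5+[x,y])
E
```

```text
t 17.1 q [ 0.1662  0.1491  0.3007  2.0234 -0.4455  0.6309  2.4069] F [-0.1958 -0.626  -0.7322] M [0.0456 0.4159 0.046 ]
grip in collet [146.5094   0.2075 166.3093] width 55.27400161066883
off [0.0122, 0.0002, 0.17] ang [-0.0051, -0.2146, -0.0056] rows>= 3.4 tcp [ 0.5751 -0.2466  0.1707]
(177.5, 2, 2.5) [array([317.3711, 146.6239]), array([180.6194, 209.7953])]
(177.5, 2, -13) [array([316.6862, 145.009 ]), array([180.3988, 214.2461])]
top [  6.2  20.8   6.8   7.2 180.8] [317.126  143.8653]
scene [ 10.8   4.5  19.2  12.8 660.8] [184.0631 215.2458]
```

```bash
cat >> h.py <<'E'
CO=CO+COR@np.array([.003,.0024,.002])
RV=R.from_euler('z',np.deg2rad(4)).as_matrix()@np.diag([-1,1,-1.])
def bar(q,y=-38): return col((28+90*np.sin(q-.175),y,31+90*np.cos(q-.175)))
E
python3 - <<'E'
from h import *
f=np.array([np.cos(.07),np.sin(.07),0])
b0,b1=bar(.08),bar(1.4); print(b0,b1,bar(.8))
A=b0-.045*f; A[2]=.30; B=A.copy(); B[2]=.160; E=b1-.018*f; E[2]=.158
plan([(RV,A,.073),(RV,B,.073),(RV,E,.073)])
E
```

```text
[ 0.4627 -0.2901  0.1738] [ 0.5727 -0.2824  0.1789] [ 0.5222 -0.286   0.1953]
off [0.07, -0.0376, -0.0836] ang [-0.001, 0.5606, -0.0052] rows>= 2.9 tcp [ 0.4178 -0.2933  0.373 ]
off [0.0, 0.0, 0.14] ang [0.0, 0.0, 0.0] rows>= 2.8 tcp [ 0.4178 -0.2933  0.233 ]
off [-0.1372, 0.0, 0.002] ang [0.0, 0.0, 0.0] rows>= 2.7 tcp [ 0.5547 -0.2837  0.231 ]
```

Call:
{"op": "drive_tool", "data": {"deltas": [{"gripper": 255,"offset": [0.02,-0.015,-0.04],"angular": [0,0.15,0]},{"gripper": 255,"offset": [0.04,-0.025,-0.084],"angular": [0,0.3,0]},{"gripper": 255,"offset": [0.07,-0.0376,-0.084],"angular": [0,0.45,-0.005]},{"gripper": 255,"offset": [0.07,-0.0376,-0.084],"angular": [0,0.56,-0.005]},{"gripper": 255,"offset": [0.07,-0.0376,-0.084],"angular": [0,0.56,-0.005]}]}}

```text
t: 17.7
eef_pos: [0.4193, -0.2918, 0.37]
tool_rot: [-0.003, -0.036, 0.999, 0.001]
contact_force: [0.3, 1.0, 0.3]
gripper_width: -0.003
grasp_force: 0.0
```

Call:
{"op": "drive_tool", "data": {"deltas": [{"gripper": 255,"offset": [0,0,0],"angular": [0,0,0]},{"gripper": 255,"offset": [0,0,0],"angular": [0,0,0]}]}}

```text
t: 17.9
eef_pos: [0.4179, -0.2924, 0.371]
tool_rot: [-0.001, -0.035, 0.999, 0.001]
contact_force: [-0.1, -0.1, 0.4]
gripper_width: 0.001
grasp_force: 0.0
```

```bash
cat > pl.py <<'E'
from h import *
f=np.array([np.cos(.07),np.sin(.07),0])
b0,b1=bar(.08),bar(1.4)
A=b0-.045*f; B=A.copy(); B[2]=.160; E=b1-.018*f; E[2]=.158
print(cur()[2]["contact_force"],cur()[2]["q"],cur()[2]["gripper_width"])
plan([(RV,B,.073),(RV,E,.073)]); plan([(RV,E,.073)])
E
python3 pl.py
```

```text
[-0.1002 -0.1443  0.4396] [ 0.1339  0.1391  0.398   1.88   -0.059   1.1368  2.1952] 0.0009657149068696676
off [-0.0002, -0.0011, 0.138] ang [0.0019, -0.0032, 0.0015] rows>= 2.8 tcp [ 0.4178 -0.2933  0.233 ]
off [-0.1372, 0.0, 0.002] ang [0.0, 0.0, 0.0] rows>= 2.7 tcp [ 0.5547 -0.2837  0.231 ]
off [-0.1374, -0.0012, 0.1396] ang [0.0019, -0.0032, 0.0015] rows>= 3.9 tcp [ 0.5547 -0.2837  0.231 ]
```

Call:
{"op": "drive_tool", "data": {"deltas": [{"gripper": 255,"offset": [0,-0.001,0.045],"angular": [0,0,0]},{"gripper": 255,"offset": [0,-0.001,0.09],"angular": [0,0,0]},{"gripper": 255,"offset": [0,-0.001,0.13],"angular": [0,0,0]},{"gripper": 255,"offset": [0,-0.001,0.138],"angular": [0,0,0]},{"gripper": 255,"offset": [0,-0.001,0.138],"angular": [0,0,0]}]}}

```text
t: 18.4
eef_pos: [0.4171, -0.2935, 0.2334]
tool_rot: [-0.002, -0.035, 0.999, 0.001]
contact_force: [-0.2, -0.2, 1.0]
gripper_width: -0.001
grasp_force: 0.0
```

Call:
{"op": "drive_tool", "data": {"deltas": [{"gripper": 255,"offset": [-0.012,0,0],"angular": [0,0,0]},{"gripper": 255,"offset": [-0.024,0,0],"angular": [0,0,0]},{"gripper": 255,"offset": [-0.036,0,0],"angular": [0,0,0]},{"gripper": 255,"offset": [-0.048,0,0],"angular": [0,0,0]},{"gripper": 255,"offset": [-0.06,0,0],"angular": [0,0,0]}]}}

```text
t: 18.9
eef_pos: [0.4788, -0.2898, 0.2349]
tool_rot: [-0.001, -0.035, 0.999, -0.0]
contact_force: [-3.3, 0.3, 2.1]
gripper_width: -0.0
grasp_force: 1.6
```

```bash
python3 pl.py
```

```text
[-3.267   0.319   2.1092] [ 0.1472  0.3808  0.3594  1.9207 -0.1704  0.8709  2.2346] -0.00020796585399288181
off [0.0611, 0.0008, 0.002] ang [-0.0002, -0.0022, 0.0008] rows>= 1.2 tcp [ 0.4178 -0.2933  0.233 ]
off [-0.1372, 0.0, 0.002] ang [0.0, 0.0, 0.0] rows>= 2.7 tcp [ 0.5547 -0.2837  0.231 ]
off [-0.0762, 0.0008, 0.0038] ang [-0.0002, -0.0022, 0.0008] rows>= 1.5 tcp [ 0.5547 -0.2837  0.231 ]
```

Pushing the lever at about 3 N, as expected; carry on.

Call:
{"op": "drive_tool", "data": {"deltas": [{"gripper": 255,"offset": [-0.012,0,0.001],"angular": [0,0,0]},{"gripper": 255,"offset": [-0.024,0,0.002],"angular": [0,0,0]},{"gripper": 255,"offset": [-0.036,0,0.003],"angular": [0,0,0]},{"gripper": 255,"offset": [-0.048,0,0.003],"angular": [0,0,0]},{"gripper": 255,"offset": [-0.058,0,0.003],"angular": [0,0,0]}]}}

```text
t: 19.4
eef_pos: [0.5359, -0.2851, 0.2299]
tool_rot: [-0.002, -0.035, 0.999, 0.0]
contact_force: [-3.1, 0.0, -0.5]
gripper_width: 0.003
grasp_force: 1.2
```

```bash
python3 pl.py
```

```text
[-3.1112  0.0443 -0.5161] [ 0.1254  0.4616  0.3457  1.8099 -0.1914  0.9071  2.1982] 0.003155071913832381
off [0.1184, 0.0002, -0.0026] ang [0.0014, -0.0053, 0.0011] rows>= 2.4 tcp [ 0.4178 -0.2933  0.233 ]
off [-0.1372, 0.0, 0.002] ang [0.0, 0.0, 0.0] rows>= 2.7 tcp [ 0.5547 -0.2837  0.231 ]
off [-0.0188, 0.0001, -0.0012] ang [0.0014, -0.0053, 0.0011] rows>= 0.4 tcp [ 0.5547 -0.2837  0.231 ]
```

Call:
{"op": "drive_tool", "data": {"deltas": [{"gripper": 255,"offset": [-0.008,0,0],"angular": [0,0,0]},{"gripper": 255,"offset": [-0.014,0,0],"angular": [0,0,0]},{"gripper": 255,"offset": [-0.019,0,0],"angular": [0,0,0]},{"gripper": 255,"offset": [-0.019,0,0],"angular": [0,0,0]}]}}

```text
t: 19.8
eef_pos: [0.5467, -0.285, 0.2296]
tool_rot: [-0.01, -0.033, 0.999, 0.003]
contact_force: [-26.9, 3.7, 16.7]
gripper_width: 0.003
grasp_force: 16.2
```

```bash
python3 pl.py
```

```text
[-26.9112   3.6762  16.7236] [ 0.1207  0.4832  0.3471  1.7772 -0.1927  0.9355  2.1868] 0.0027449272881070034
off [0.1292, 0.0003, -0.0008] ang [0.0079, -0.0251, -0.0037] rows>= 2.6 tcp [ 0.4178 -0.2933  0.233 ]
off [-0.1372, 0.0, 0.002] ang [0.0, 0.0, 0.0] rows>= 2.7 tcp [ 0.5547 -0.2837  0.231 ]
off [-0.0081, 0.0007, -0.0015] ang [0.0079, -0.0251, -0.0037] rows>= 0.2 tcp [ 0.5547 -0.2837  0.231 ]
```

Call:
{"op": "drive_tool", "data": {"deltas": [{"gripper": 255,"offset": [0,0,0],"angular": [0,0,0]},{"gripper": 255,"offset": [0.02,0,0],"angular": [0,0,0]},{"gripper": 255,"offset": [0.04,0,-0.03],"angular": [0,0,0]},{"gripper": 255,"offset": [0.05,0,-0.07],"angular": [0,0,0]},{"gripper": 255,"offset": [0.06,0,-0.11],"angular": [0,0,0]}]}}

```text
t: 20.3
eef_pos: [0.4949, -0.2883, 0.3423]
tool_rot: [-0.001, -0.035, 0.999, 0.0]
contact_force: [1.6, -0.9, 0.0]
gripper_width: -0.004
grasp_force: 0.0
```

Call:
{"op": "drive_tool", "data": {"deltas": [{"gripper": 255,"offset": [0,0.04,-0.03],"angular": [0,0,0]},{"gripper": 255,"offset": [0,0.08,-0.03],"angular": [0,0,0]},{"gripper": 255,"offset": [0,0.12,-0.03],"angular": [0,0,0]},{"gripper": 255,"offset": [0,0.16,-0.03],"angular": [0,0,0]},{"gripper": 255,"offset": [0,0.2,-0.03],"angular": [0,0,0]}]}}

```text
t: 20.8
eef_pos: [0.4814, -0.0869, 0.3718]
tool_rot: [0.0, -0.035, 0.999, 0.0]
contact_force: [0.2, 1.0, 0.3]
gripper_width: 0.002
grasp_force: 0.0
```

```bash
python3 - <<'E'
from h import *
print(cur()[1],cur()[2]["contact_force"])
sc=[]
for n,(x,y) in(("top",(285,125)),("scene",(160,155))):
    im=optics.read_camera(n); cv2.imwrite(f"pics/{n}8.png",im); c=crop(im,x,y,66,90,6)
    for P,k in(([bar(1.4,-61),bar(1.4,-11)],(0,0,255)),([bar(1.2,-61),bar(1.2,-11)],(0,255,255)),([col((0,0,0)),col((190,0,0))],(0,255,0))):
        cv2.polylines(c,[((proj(n,np.array(P))-[x,y]+.5)*6).astype(int).reshape(-1,1,2)],False,k,1)
    sc.append(c)
cv2.imwrite("pics/l8.png",np.hstack(sc))
E
```

```text
[ 0.4814 -0.0869  0.3718] [0.1996 1.033  0.2778]
```

View pics/l8.png

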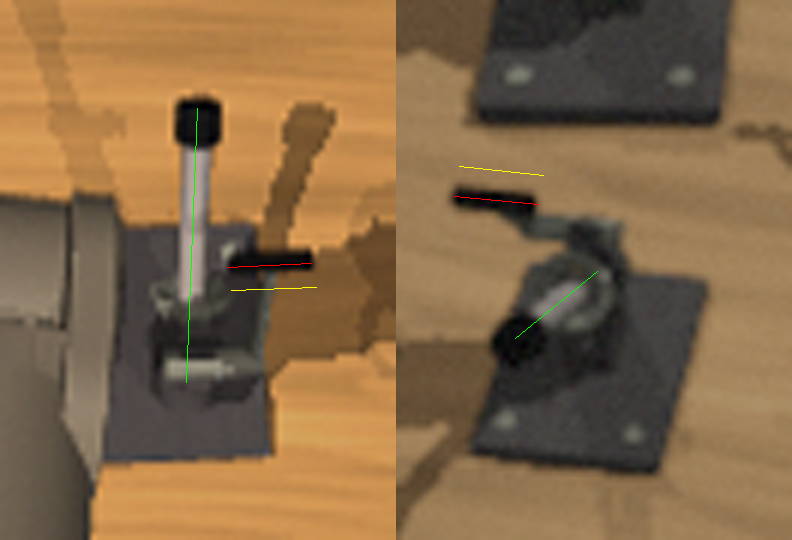

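```bash
cat > lid.py <<'E'
from h import *
Rm,p,o=cur(); print(o["t"],o["contact_force"],"tip in case",CR.T@(p+.073*Rm[:,2]-CASE)*1000)
plan([(RC,case((0,140,290)),.073),(RC,case((0,140,165)),.073)])
E
python3 lid.py
```

```text
20.9 [-0.3418  0.4482 -0.1012] tip in case [  -3.1144 -272.0433  298.496 ]
off [-0.0884, 0.4027, 0.0098] ang [0.004, -0.0006, 0.2656] rows>= 8.2 tcp [0.5378 0.3258 0.363 ]
off [0.0, 0.0, 0.125] ang [0.0, 0.0, 0.0] rows>= 2.5 tcp [0.5378 0.3258 0.238 ]
```

Call:
{"op": "drive_tool", "data": {"deltas": [{"gripper": 255,"offset": [-0.044,0.2,0.005],"angular": [0,0,0]},{"gripper": 255,"offset": [-0.044,0.2,0.005],"angular": [0,0,0]},{"gripper": 255,"offset": [-0.044,0.2,0.005],"angular": [0,0,0]},{"gripper": 255,"offset": [-0.044,0.2,0.005],"angular": [0,0,0]},{"gripper": 255,"offset": [-0.044,0.2,0.005],"angular": [0,0,0]}]}}

```text
t: 21.4
eef_pos: [0.5111, 0.1214, 0.366]
tool_rot: [-0.001, -0.04, 0.999, 0.002]
contact_force: [0.1, 0.2, -0.1]
gripper_width: -0.002
grasp_force: 0.0
```

Call:
{"op": "drive_tool", "data": {"deltas": [{"gripper": 255,"offset": [-0.044,0.2,0.0],"angular": [0.004,0,0.266]},{"gripper": 255,"offset": [-0.044,0.2,0.0],"angular": [0.004,0,0.266]},{"gripper": 255,"offset": [-0.044,0.2,0.0],"angular": [0.004,0,0.266]},{"gripper": 255,"offset": [-0.044,0.2,0.0],"angular": [0.004,0,0.266]},{"gripper": 255,"offset": [-0.044,0.2,0.0],"angular": [0.004,0,0.266]}]}}

```text
t: 21.9
eef_pos: [0.5395, 0.3237, 0.3654]
tool_rot: [-0.002, 0.065, 0.998, 0.001]
contact_force: [-0.9, 0.2, -0.3]
gripper_width: -0.0
grasp_force: 0.0
```

```bash
python3 lid.py
```

```text
21.9 [-0.8702  0.2255 -0.3447] tip in case [  1.7726 138.2536 292.444 ]
off [0.002, 0.0018, 0.0025] ang [0.0015, -0.004, -0.0014] rows>= 0.1 tcp [0.5378 0.3258 0.363 ]
off [0.0, 0.0, 0.125] ang [0.0, 0.0, 0.0] rows>= 2.5 tcp [0.5378 0.3258 0.238 ]
```

Call:
{"op": "drive_tool", "data": {"deltas": [{"gripper": 255,"offset": [0.002,0.002,0.045],"angular": [0,0,0]},{"gripper": 255,"offset": [0.002,0.002,0.09],"angular": [0,0,0]},{"gripper": 255,"offset": [0.002,0.002,0.125],"angular": [0,0,0]},{"gripper": 255,"offset": [0.002,0.002,0.127],"angular": [0,0,0]}]}}

```text
t: 22.3
eef_pos: [0.5367, 0.3161, 0.2341]
tool_rot: [-0.004, 0.07, 0.998, -0.004]
contact_force: [0.0, 0.1, -0.8]
gripper_width: -0.001
grasp_force: 0.0
```

Call:
{"op": "drive_tool", "data": {"deltas": [{"gripper": 255,"offset": [0,-0.029,0.001],"angular": [0,0,0]},{"gripper": 255,"offset": [0,-0.06,-0.002],"angular": [0,0,0]},{"gripper": 255,"offset": [0,-0.092,-0.005],"angular": [0,0,0]},{"gripper": 255,"offset": [0,-0.115,0.003],"angular": [0,0,0]},{"gripper": 255,"offset": [0,-0.135,0.013],"angular": [0,0,0]}]}}

```text
t: 22.8
eef_pos: [0.5216, 0.1834, 0.2293]
tool_rot: [0.001, 0.07, 0.998, 0.0]
contact_force: [0.0, 1.1, -0.1]
gripper_width: 0.003
grasp_force: 0.4
```

Call:
{"op": "drive_tool", "data": {"deltas": [{"gripper": 255,"offset": [0,-0.017,0.014],"angular": [0,0,0]},{"gripper": 255,"offset": [0,-0.033,0.033],"angular": [0,0,0]},{"gripper": 255,"offset": [0,-0.041,0.05],"angular": [0,0,0]},{"gripper": 255,"offset": [0,-0.048,0.066],"angular": [0,0,0]},{"gripper": 255,"offset": [0,-0.052,0.076],"angular": [0,0,0]}]}}

```text
t: 23.3
eef_pos: [0.5139, 0.1322, 0.1515]
tool_rot: [0.0, 0.07, 0.998, -0.001]
contact_force: [1.4, 0.1, 1.1]
gripper_width: -0.0
grasp_force: 0.4
```

```bash
python3 lid.py
```

```text
23.3 [1.3731 0.1215 1.1307] tip in case [  1.2463 -55.2362  78.5493]
off [0.0032, 0.1947, -0.2118] ang [-0.0022, 0.0005, -0.0137] rows>= 5.8 tcp [0.5378 0.3258 0.363 ]
off [0.0, 0.0, 0.125] ang [0.0, 0.0, 0.0] rows>= 2.5 tcp [0.5378 0.3258 0.238 ]
```

Call:
{"op": "drive_tool", "data": {"deltas": [{"gripper": 255,"offset": [0,0.003,0.006],"angular": [0,0,0]},{"gripper": 255,"offset": [0,0.003,0.012],"angular": [0,0,0]},{"gripper": 255,"offset": [0,0.003,0.017],"angular": [0,0,0]},{"gripper": 255,"offset": [0,0.003,0.02],"angular": [0,0,0]},{"gripper": 255,"offset": [0,0.003,0.02],"angular": [0,0,0]}]}}

```text
t: 23.8
eef_pos: [0.5134, 0.1362, 0.1309]
tool_rot: [-0.001, 0.069, 0.998, -0.001]
contact_force: [0.2, -1.1, 5.5]
gripper_width: 0.001
grasp_force: 2.7
```

```bash
python3 lid.py
```

```text
23.8 [ 0.1503 -1.0796  5.5063] tip in case [  0.2144 -51.3632  57.8918]
off [0.0022, 0.1906, -0.2326] ang [-0.003, -0.0011, -0.0115] rows>= 6.0 tcp [0.5378 0.3258 0.363 ]
off [0.0, 0.0, 0.125] ang [0.0, 0.0, 0.0] rows>= 2.5 tcp [0.5378 0.3258 0.238 ]
```

Call:
{"op": "drive_tool", "data": {"deltas": [{"gripper": 255,"offset": [0,0,0.002],"angular": [0,0,0]},{"gripper": 255,"offset": [0,0,0.004],"angular": [0,0,0]},{"gripper": 255,"offset": [0,0,0.005],"angular": [0,0,0]}]}}

```text
t: 24.1
eef_pos: [0.5135, 0.1362, 0.1272]
tool_rot: [-0.0, 0.069, 0.998, -0.001]
contact_force: [-4.3, -2.7, 20.4]
gripper_width: -0.004
grasp_force: 10.4
```

Call:
{"op": "drive_tool", "data": {"deltas": [{"gripper": 255,"offset": [0,0,-0.02],"angular": [0,0,0]},{"gripper": 255,"offset": [0,0,-0.065],"angular": [0,0,0]},{"gripper": 255,"offset": [0,0,-0.11],"angular": [0,0,0]},{"gripper": 255,"offset": [0,0,-0.155],"angular": [0,0,0]},{"gripper": 255,"offset": [0,0,-0.2],"angular": [0,0,0]}]}}

```text
t: 24.6
eef_pos: [0.5126, 0.1368, 0.3274]
tool_rot: [-0.001, 0.069, 0.998, -0.001]
contact_force: [1.5, -0.3, -0.5]
gripper_width: 0.002
grasp_force: 0.0
```

Call:
{"op": "drive_tool", "data": {"deltas": [{"gripper": 255,"offset": [0.03,-0.04,0],"angular": [0,0,0]},{"gripper": 255,"offset": [0.05,-0.085,0],"angular": [0,0,0]},{"gripper": 255,"offset": [0.05,-0.13,0],"angular": [0,0,0]},{"gripper": 255,"offset": [0.05,-0.15,0],"angular": [0,0,0]},{"gripper": 255,"offset": [0.05,-0.15,0],"angular": [0,0,0]}]}}

```text
t: 25.1
eef_pos: [0.4421, -0.008, 0.3263]
tool_rot: [-0.001, 0.072, 0.997, -0.001]
contact_force: [0.9, 0.5, 0.9]
gripper_width: -0.002
grasp_force: 0.0
```

```bash
python3 - <<'E'
from h import *
print(cur()[2]["t"],cur()[2]["contact_force"])
for n in("top","scene"):
    im=optics.read_camera(n); cv2.imwrite(f"pics/{n}9.png",im); o=cv2.imread(f"pics/{n}0.png"); d=cv2.absdiff(im,o).max(2)
    for nm,pts in(("lid",[(-120,-74,61),(120,-74,61),(120,70,61),(-120,70,61)]),("inset",[(-85,-42,61),(85,-42,61),(85,38,61),(-85,38,61)]),("pad",[(-24,-112,42),(24,-112,42),(24,-85,42),(-24,-85,42)])):
        m=np.zeros(d.shape,np.uint8); cv2.fillPoly(m,[proj(n,np.array([case(p) for p in pts])).astype(np.int32)],1); print(n,nm,np.median(d[m>0]),(d[m>0]>40).mean().round(3))
    h=cv2.cvtColor(im,cv2.COLOR_BGR2GRAY); P=proj(n,case((0,-2,61)))[0].astype(int)-[35,40]
    m=(crop(im,P[0],P[1],70,80,4).max(2)<55).astype(np.uint8); k=max(cv2.findContours(m,0,2)[0],key=cv2.contourArea).reshape(-1,2)
    W=np.array([onz(n,(u+.5)/4-.5+P,.061)[:2]*1000 for u in k],np.float32); print(cv2.minAreaRect(W))
E
```

```text
25.1 [0.8776 0.5063 0.9448]
top lid 3.0 0.027
top inset 2.0 0.0
top pad 21.0 0.236
((521.957763671875, 185.18222045898438), (90.46754455566406, 179.83456420898438), 82.65009307861328)
scene lid 6.0 0.015
scene inset 7.0 0.0
scene pad 2.5 0.0
((517.4022827148438, 184.30430603027344), (90.30736541748047, 181.8120880126953), 82.52655029296875)
```

```bash
python3 -c "
from station import bot
print(bot.hand_in())"
```

```text
the job is handed in; nothing more can be done
None
```

I handed the job in at 25 s of the 72 s: the rod is clamped at the socket's stop with the lever fully over, and the case lid is shut and latched; the judge returned no verdict, so this rests on my own camera and force checks, and I did not separately check the mouse, mug and flask at the end.

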